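# Clear the inspection turntable and lock the transit case

### The arm

A 6-joint arm with a two-finger parallel gripper is mounted at the origin on the work surface. World frame = base frame: x ahead of the robot, y to its left, z up, the work surface at z = 0. Lengths are in m, angles in rad, forces in N, time in s.
With the tool pointing down it reaches from about 0.3 to 0.875 m from the base axis. Payload 6.4 kg.
Tool frame: the origin (TCP) lies midway between the tips of the shut fingers; the grasp point (between the pads) lies 19 mm behind it; z points along the fingers, y is the line along which they close (so a half turn about z gives the same grasp; the last joint's range is limited). The gripper opens to 88 mm and grips with 3 to 60 N. Pads are 18 mm wide; open, the fingers measure 123 mm over their backs; the gripper's body (75 mm by 187 mm) begins 45 mm behind the grasp point.
Start: joints at [0.965, 0.181, 1.607, -0, 1.354, -0.206], TCP at [0.224, 0.53, 0.239] pointing down, gripper open.
Joint ranges: [-2.99, 2.99], [-0.89, 2.07], [0.3, 2.58], [-1.14, 4.28], [0, 2.63], [-3.12, 3.12]. Speed limits (rad/s): [2.57, 2.57, 3.01, 3.14, 3.14, 3.14].

### API

Orientations are given as a rotation vector (axis times angle).
In Python, from cell import monitor, imaging, workorder gives the robot as it stands.
- The arm moves only by the tool move_arm, never from a script. Its argument "targets" is a list of rows, each a list of 3 entries, a list of its own where there are three numbers: the shift along the tool's x, y, z in mm, then the turn, a rotation vector about the tool's x, y, z in units of 6 degrees (1.0 is 6 degrees), then the opening, from -1 (shut) to 1 (fully open). A call has 1 to 8 rows; each row shifts and turns the commanded pose from where the row before left it, along the tool's axes as they then stand; what a row does not reach is not made up. A row lasts 1/10 s, in which the tool goes at most 50 mm and 8.59 degrees, less where a joint would pass 70% of its speed; a pose out of reach is approached as far as the arm can. A call with a gripper value outside its range is refused whole. The fingers move at their own pace and stop on an object; "squeeze" is the grip in N (left out, the last holds). Time passes only in rows, so rows that do not move let the fingers close. It gives the time, the measured TCP pose, the force, the opening and the grip force at its end, in the units of the state.
- monitor.read_state(): the state, without advancing time (a new reading comes with each control period).
- imaging.capture(name): name is "scene" or "side" or "wrist"; returns the picture (384x512x3 uint8, red, green, blue); there is no depth.
- imaging.get_calibration(name): a dict with "camera_matrix" (3x3 intrinsics, pixels), "k1" (the pictures are not rectified: a ray, as slopes to the right and down, at radius r is drawn at 1 + k1 r^2 times it, then the intrinsics apply), "world_from_camera" (4x4, takes a point from camera to world coordinates). Camera axes: x right, y down, z forward; pixel columns grow to the right and rows downward; lengths in m; the calibration is good to about 2 mm. A picture is of the moment at which its call begins: read the wrist's pose just before it. get_calibration takes no time and is no camera call; for the wrist camera it gives the pose at the moment of the call.
- workorder.sign_off(): hands the job in; it is judged then, once.
Trained networks look in the newest picture that a camera, given by its name, has taken for a name from the list of things; names that differ only in an ending like _2 or _b are one class to them, and where a whole thing is asked for, a point or a joint stands for the part that bears it (a point fixed in the world has none). Each returns a list of dicts, best first, with "conf" (0 to 1); they miss things now and then, are a little off and sometimes report something else, mostly with a low value. They report only what shows in the picture. A call takes as long as a camera call.
- imaging.look_for(target, camera): "extent" ([left, top, width, height] as shares, 0 to 1, of the picture: columns of its width, rows of its height, round what is visible of it).
- imaging.pinpoint(target, camera): "centre" ([column, row] as shares, 0 to 1, of the picture: columns of its width, rows of its height: a listed point, or the origin of a listed thing).
The state is a dict: "time": time; "q": joint angles; "joint_velocities": joint speeds; "joint_torque": joint torques, N m; "tcp_pos": TCP position; "tcp_rot": TCP orientation; "contact_force": force on the tool from outside, world axes, zero at the start; "torque": the same for the moment, N m; "gripper_width": opening from 0.0 (shut) to 1.0 (fully open); "grasp_force": force on a finger pad.
Only numpy, scipy, OpenCV 4.12 (cv2) and the standard library are available. Lean on these libraries where they do the work, as an engineer would, in place of code of your own. Each camera call takes 0.05 s, during which the arm holds its last target. There are 200 camera calls.

### The job

Clear the spinning turntable: every pipe spool that is standing on end at the start has passed and goes into the aluminium transit case, every spool that is lying tipped over at the start goes into the shallow black rework tray (they may stand or lie there). When the passed spools are all in the case, shut its lid, then push the loose pin through all three eyes of the hasp, from either side, so that its end comes out beyond the last one, and leave it there. Do not disturb the other things on the bench.

Things in the scene. Friction and masses are not known exactly. Their poses are not given: they have to be found in the camera images.
- spool_1: Flanged steel pipe spool, 70 mm long overall: round tube 26 mm across with a narrow brass band at mid-length (0.2 kg), and a square flange 40 x 40 x 6 mm at each end. Both ends alike. Origin at its middle, z along the tube, x and y square to the flange sides. At the start it stands on end or lies on its side on the turntable, or is absent.
- spool_2: Flanged steel pipe spool, 70 mm long overall: round tube 26 mm across with a narrow brass band at mid-length (0.2 kg), and a square flange 40 x 40 x 6 mm at each end. Both ends alike. Origin at its middle, z along the tube, x and y square to the flange sides. At the start it stands on end or lies on its side on the turntable, or is absent.
- spool_3: Flanged steel pipe spool, 70 mm long overall: round tube 26 mm across with a narrow brass band at mid-length (0.2 kg), and a square flange 40 x 40 x 6 mm at each end. Both ends alike. Origin at its middle, z along the tube, x and y square to the flange sides. At the start it stands on end or lies on its side on the turntable, or is absent.
- spool_4: Flanged steel pipe spool, 70 mm long overall: round tube 26 mm across with a narrow brass band at mid-length (0.2 kg), and a square flange 40 x 40 x 6 mm at each end. Both ends alike. Origin at its middle, z along the tube, x and y square to the flange sides. At the start it stands on end or lies on its side on the turntable, or is absent.
- spool_5: Flanged steel pipe spool, 70 mm long overall: round tube 26 mm across with a narrow brass band at mid-length (0.2 kg), and a square flange 40 x 40 x 6 mm at each end. Both ends alike. Origin at its middle, z along the tube, x and y square to the flange sides. At the start it stands on end or lies on its side on the turntable, or is absent.
- turntable: Fixed foot of the round turntable. Its aluminium top plate, 260 mm across, spins freely about the upright axis through this origin and has no brake; plate top 40 mm above the bench. Origin on the bench at the axis.
- case: Fixed open aluminium transit case with a lid, outside 142 (x) x 212 (y) x 90 mm high, walls and floor 6 mm. Origin at the centre of its underside; x points from the hasp side to the hinge side. Lid hinge along y at x +71, z +90 mm. The hasp stands outside the -x wall.
- lid (a joint): Lid of the transit case, angle in rad: 0 fully shut, about 1.57 upright, 1.75 leaning fully back. It starts open, turns easily and falls shut by its own weight, slowly, once pushed past upright. Panel 142 x 212 x 7 mm; the lid's eye plate is on its free edge.
- lid_edge (a point): Middle of the lid's free edge (142 mm from the hinge line).
- hasp (a point): Centre of the hasp, 86 mm before the case's centre, 126 mm above the bench; axes as the case. Three steel plates 6 mm thick, 28 mm wide, tops at 144 mm, in a row along y: at -28 and +28 mm (fixed) and, lid shut, at 0 (on the lid). Each has a square eye 18 x 18 mm through along y, in line when the lid is shut. Shut lid's top is 98 mm above the bench.
- pin: Loose hasp pin (0.12 kg) lying on the bench: a dark square grip 40 x 24 x 24 mm with a round steel shank 12 mm across, 100 mm long with a tapered end, sticking out along +x. Origin at the centre of the grip.
- pin_tip (a point): Free end of the pin's shank, 120 mm from the pin's origin.
- pin_root (a point): Where the shank leaves the grip, 20 mm from the pin's origin.
- tray: Fixed shallow black rework tray without a lid, outside 162 (x) x 222 (y) x 30 mm high, walls and floor 6 mm. Origin at the centre of its underside.
- brass_cap: Bystander: turned brass cap 36 mm across, 30 mm high, origin under its centre.
- wrench: Bystander: steel wrench 170 mm long, lying.
- screwdriver: Bystander: screwdriver 200 mm long, lying.
- steel_ring: Bystander: steel ring 60 mm across, 12 mm high.
- oil_jar: Bystander: jar 60 mm across, 90 mm high.
- brass_hub: Bystander: flanged brass hub 56 mm across, 40 mm high.

How it is judged:
By the outcome, as a careful person would: the job done as asked, in the order asked, and still so for the second after the job is handed in, with the robot touching nothing.
Of spool_1, spool_3, spool_4 only 2 to 3 are there at a start; the rules pass over those that are not, and their reading is None.
Of spool_2, spool_5 only 1 to 2 are there at a start; the rules pass over those that are not, and their reading is None.
At some moment in a run one of pin may be knocked a few centimetres aside while the robot is not near it.
Once in a run the grip may slacken for a moment while it holds something.
It also fails if it takes over 210 s, if anything falls off the work surface, if the arm or the gripper's body presses on something with over 40 N, if the wrist force passes 120 N, or if a joint passes its speed limit or range.

## Working session

There is one attempt and no reset: what is moved stays moved. The work goes in short steps, Python scripts to look and compute and a tool call to move; the robot and the scene stay as the last step left them, time stands still between calls to the robot, and variables do not carry over. Pictures are saved under pics/ and viewed, at most 14 in all, crops included, and the job is handed in when it is done.

Besides the shell and the picture viewer there is one more tool, called after "Emit:" by a JSON object that holds its "api" and its "payload", one argument or row to a line. move_arm: Moves the arm, as the interface text tells. Its arguments: {"type":"object","properties":{"targets":{"type":"array","items":{"type":"array"}},"squeeze":{"type":"number"}},"required":["targets"]}

```bash
ls; mkdir -p pics; cat > h.py <<'E'
import numpy as np, cv2
from cell import monitor, imaging, workorder
from scipy.spatial.transform import Rotation as R
def ray(cal,uv):
    K=np.array(cal["camera_matrix"]);k=cal["k1"];T=np.array(cal["world_from_camera"])
    d=np.linalg.inv(K)@[uv[0],uv[1],1];d=d[:2]
    s=d.copy()
    for _ in range(20): s=d/(1+k*(s@s))
    v=T[:3,:3]@[s[0],s[1],1]
    return T[:3,3],v/np.linalg.norm(v)
def onz(cal,uv,z):
    o,v=ray(cal,uv);return o+v*(z-o[2])/v[2]
def proj(cal,p):
    K=np.array(cal["camera_matrix"]);T=np.linalg.inv(np.array(cal["world_from_camera"]))
    c=T[:3,:3]@np.array(p)+T[:3,3];s=c[:2]/c[2];s=s*(1+cal["k1"]*(s@s))
    return (K@[s[0],s[1],1])[:2]
def tri(rs):
    A=0;b=0
    for o,v in rs:
        P=np.eye(3)-np.outer(v,v);A=A+P;b=b+P@o
    return np.linalg.solve(A,b)
def px(c): return np.array([c[0]*512,c[1]*384])
def save(n,im): cv2.imwrite(f"pics/{n}.png",im[:,:,::-1])
def st():
    s=monitor.read_state();return s
E
python3 - <<'E'
from h import *
s=st();print(s)
ims=[]
for n in("scene","side"):
    im=imaging.capture(n);ims.append(im)
    c=imaging.get_calibration(n);print(n,np.round(c["world_from_camera"],3).tolist(),np.round(c["camera_matrix"],1).tolist(),c["k1"])
save("a_scene",cv2.resize(ims[0],(800,600)));save("a_side",cv2.resize(ims[1],(800,600)))
for n in("scene","side"):
  for t in("spool_1","turntable","case","lid_edge","hasp","pin","pin_tip","pin_root","tray"):
    for d in imaging.pinpoint(t,n)[:6]:
        if d["conf"]>.2: print(n,t,round(d["conf"],2),np.round(px(d["centre"]),1))
E
```

```text
pics
{'time': 0.0, 'q': array([ 9.64652240e-01,  1.81528204e-01,  1.60797923e+00,  2.16664570e-05,
        1.35380502e+00, -2.06303206e-01]), 'joint_velocities': array([ 0.00219691, -0.0002509 , -0.00066316,  0.00028992, -0.00023856,
       -0.00063744]), 'joint_torque': array([ 1.13617931e-03, -4.33878815e+01, -3.41846967e+01,  7.02708936e-02,
        3.89576296e-02, -2.12884611e-04]), 'tcp_pos': array([0.22350519, 0.52921377, 0.23783127]), 'tcp_rot': array([-6.23761346e-01, -3.07833212e+00,  2.46793650e-03]), 'contact_force': array([-0.83528283, -0.36241005, -0.58600253]), 'torque': array([ 0.00366827, -0.00481698,  0.01461908]), 'grasp_force': 0.0, 'gripper_width': 0.9985725031193393}
scene [[0.819, 0.401, -0.41, 0.915], [0.573, -0.549, 0.609, -0.572], [0.019, -0.733, -0.679, 0.691], [0.0, 0.0, 0.0, 1.0]] [[364.4, 0.0, 261.3], [0.0, 364.4, 188.7], [0.0, 0.0, 1.0]] -0.1146723149515028
side [[0.718, -0.526, 0.455, 0.185], [-0.696, -0.545, 0.468, -0.417], [0.001, -0.653, -0.757, 0.71], [0.0, 0.0, 0.0, 1.0]] [[352.5, 0.0, 254.3], [0.0, 352.5, 190.9], [0.0, 0.0, 1.0]] -0.026527837732848194
scene spool_1 0.74 [285.1 129.5]
scene spool_1 0.63 [331.8 134.5]
scene spool_1 0.61 [368.9 192. ]
scene spool_1 0.55 [327.9 123.9]
scene turntable 0.73 [309.2 144.8]
scene case 0.85 [167.7 272.9]
scene lid_edge 0.84 [173.7 228.3]
scene hasp 0.94 [129.3 213.9]
scene pin 0.53 [197.7 208.8]
scene pin_root 0.53 [201.5 201.8]
side spool_1 0.97 [147.6 161. ]
side spool_1 0.87 [149.3 123.8]
side spool_1 0.8 [124.9 142.2]
side spool_1 0.72 [179.4 124.5]
side spool_1 0.54 [380.6 222.8]
side turntable 0.76 [160.2 157.4]
side turntable 0.32 [324.2 313.1]
side case 0.82 [321.3 310.3]
side lid_edge 0.75 [384.2 226.6]
side hasp 0.78 [292.9 308.2]
side pin_root 0.82 [227.8 263.2]
side pin_root 0.53 [232.6 268.6]
side tray 0.74 [253.8 195.6]
```

View pics/a_scene.png

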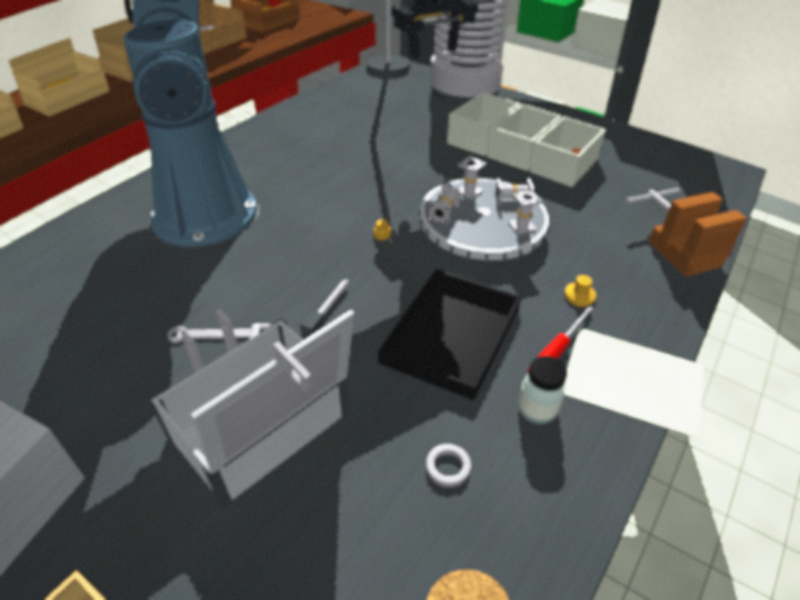

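View pics/a_side.png

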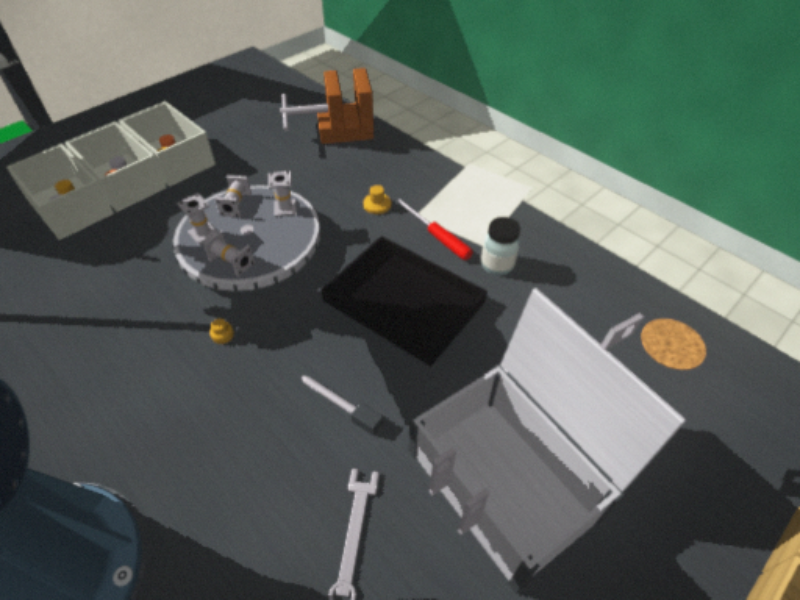

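```bash
python3 - <<'E'
from h import *
cs=imaging.get_calibration("scene");cd=imaging.get_calibration("side")
S={"turntable":(309.2,144.8),"case":(167.7,272.9),"lid_edge":(173.7,228.3),"hasp":(129.3,213.9),"pin":(197.7,208.8),"root":(201.5,201.8)}
D={"turntable":(160.2,157.4),"case":(321.3,310.3),"lid_edge":(384.2,226.6),"hasp":(292.9,308.2),"root":(227.8,263.2)}
for k in D: print(k,np.round(tri([ray(cs,S[k]),ray(cd,D[k])]),3))
print("tray",np.round(onz(cd,(253.8,195.6),0),3))
print("pin z12",np.round(onz(cs,S["pin"],.012),3),onz(cs,S["root"],.012),onz(cd,D["root"],.012), "tip",onz(cd,(305*.64,378*.64),.006))
for n,uv in (("lie1",(147.6,161)),("lie2",(149.3,123.8))): print(n,onz(cd,uv,.06))
for n,uv in (("st1",(124.9,142.2)),("st2",(179.4,124.5))): print(n,onz(cd,uv,.075))
# case corners: from side picture (800 px) bottom/top rims
for n,uv in (("left rim",(415,420)),("back",(500,370)),("right rim",(620,492)),("bottomfront",(515,575))):
    print(n,onz(cd,np.array(uv)*.64,.09))
for n,uv in (("trayL",(322,292)),("top",(382,238)),("R",(487,294)),("B",(432,363))):
    print(n,onz(cd,np.array(uv)*.64,.03))
im=imaging.capture("side")
for d in imaging.pinpoint("spool_1","side")[:5]: print(d["conf"],px(d["centre"]))
E
```

```text
turntable [0.505 0.305 0.002]
case [ 0.486 -0.306 -0.002]
lid_edge [ 0.575 -0.325  0.23 ]
hasp [ 0.397 -0.296  0.131]
root [ 0.412 -0.101  0.019]
tray [0.6   0.012 0.   ]
pin z12 [ 0.416 -0.124  0.012] [ 0.40720243 -0.09854515  0.012     ] [ 0.41459103 -0.09643278  0.012     ] tip [0.3985759  0.00164082 0.006     ]
lie1 [0.44615831 0.25529463 0.06      ]
lie2 [0.5353374  0.38466496 0.06      ]
st1 [0.43587537 0.34511643 0.075     ]
st2 [0.58714739 0.30347339 0.075     ]
left rim [ 0.43390324 -0.19276532  0.09      ]
back [ 0.56840237 -0.21965022  0.09      ]
right rim [ 0.53728063 -0.42165536  0.09      ]
bottomfront [ 0.38085396 -0.39221475  0.09      ]
trayL [0.51414337 0.10000121 0.03      ]
top [0.67370064 0.12611116 0.03      ]
R [ 0.70621185 -0.09171462  0.03      ]
B [ 0.542702   -0.12260147  0.03      ]
0.92 [149.7088 124.992 ]
0.84 [146.3808 163.0848]
0.84 [181.2992 125.6832]
0.66 [122.88   140.5824]
```

```bash
cat >> h.py <<'E'
def yawR(yaw):  # tool down; yaw = world angle of tool y axis
    y=np.array([np.cos(yaw),np.sin(yaw),0]);z=np.array([0,0,-1.]);return np.column_stack([np.cross(y,z),y,z])
def go(p,Rg,n=None,p0=None,R0=None,sym=True):
    """rows needed from the state (or p0,R0) to pose p,Rg"""
    s=st()
    if p0 is None: p0=s["tcp_pos"]
    if R0 is None: R0=R.from_rotvec(s["tcp_rot"]).as_matrix()
    w=R.from_matrix(R0.T@Rg).as_rotvec()
    if sym:
        R2=Rg@np.diag([-1,-1,1]);w2=R.from_matrix(R0.T@R2).as_rotvec()
        if np.linalg.norm(w2)<np.linalg.norm(w): w=w2
    w=w/np.radians(6)
    d=np.linalg.norm(np.array(p)-p0)*1000
    if n is None: n=int(max(np.ceil(d/45),np.ceil(np.linalg.norm(w)/1.35),1))
    M=0
    for k in range(n): M=M+R0@R.from_rotvec(w/n*k*np.radians(6)).as_matrix()
    sh=np.linalg.solve(M,(np.array(p)-p0)*1000)
    print(n,"x row",np.round(sh,1).tolist(),np.round(w/n,3).tolist())
    return p,R0@R.from_rotvec(w*np.radians(6)).as_matrix()
E
python3 - <<'E'
from h import *
print(np.round(imaging.get_calibration("wrist")["world_from_camera"],3))
go([.505,.30,.30],R.from_rotvec(st()["tcp_rot"]).as_matrix())
E
```

```text
[[ 0.389  0.874  0.293  0.148]
 [ 0.921 -0.369 -0.124  0.561]
 [-0.     0.318 -0.948  0.384]
 [ 0.     0.     0.     1.   ]]
9 x row [-38.7, -11.3, -6.8] [0.0, 0.0, 0.0]
```

Emit:
{"api": "move_arm", "payload": {
  "targets": [
    [[-40,-11,-8],[0,0,0],1],
    [[-40,-11,-8],[0,0,0],1],
    [[-40,-11,-8],[0,0,0],1],
    [[-40,-11,-8],[0,0,0],1],
    [[-40,-11,-8],[0,0,0],1],
    [[-40,-11,-8],[0,0,0],1],
    [[-40,-11,-8],[0,0,0],1],
    [[0,0,0],[0,0,0],1]
  ]
}}

```text
time: 1.9
tcp_pos: [0.4558, 0.3469, 0.2959]
tcp_rot: [0.631, 3.074, 0.001]
contact_force: [-0.3, 0.3, -0.0]
gripper_width: 0.995
grasp_force: 0.0
```

```bash
python3 - <<'E'
from h import *
print(st()["tcp_pos"],st()["time"])
c=imaging.get_calibration("wrist");im=imaging.capture("wrist");save("b_wr",cv2.resize(im,(800,600)))
t=st()["time"]
for d in imaging.pinpoint("spool_1","wrist")[:6]: print(d["conf"],px(d["centre"]),onz(c,px(d["centre"]),.065))
for _ in range(10): im2=imaging.capture("wrist")
print(st()["time"]-t)
for d in imaging.pinpoint("spool_1","wrist")[:6]: print(d["conf"],px(d["centre"]),onz(c,px(d["centre"]),.065))
for d in imaging.pinpoint("turntable","wrist")[:2]: print(d["conf"],px(d["centre"]),onz(c,px(d["centre"]),.0))
print(np.abs(im.astype(int)-im2).mean())
E
```

```text
[0.45579796 0.34686261 0.29593471] 1.9
0.94 [253.3888 150.6816] [0.44502623 0.34733181 0.065     ]
0.87 [267.9808 262.1184] [0.59495809 0.30444295 0.065     ]
0.72 [185.9072 175.7184] [0.44077135 0.25733697 0.065     ]
0.71 [304.384  195.1872] [0.5232123  0.38441451 0.065     ]
0.55
0.9 [268.4928 266.688 ] [0.60191677 0.30232939 0.065     ]
0.77 [253.9008 155.2128] [0.45040423 0.34569057 0.065     ]
0.67 [184.4224 180.2112] [0.44523981 0.25293357 0.065     ]
0.64 [302.08   198.2976] [0.52600249 0.38023518 0.065     ]
0.66 [242.0224 191.8848] [0.50650169 0.30172117 0.        ]
8.440946790907118
```

View pics/b_wr.png

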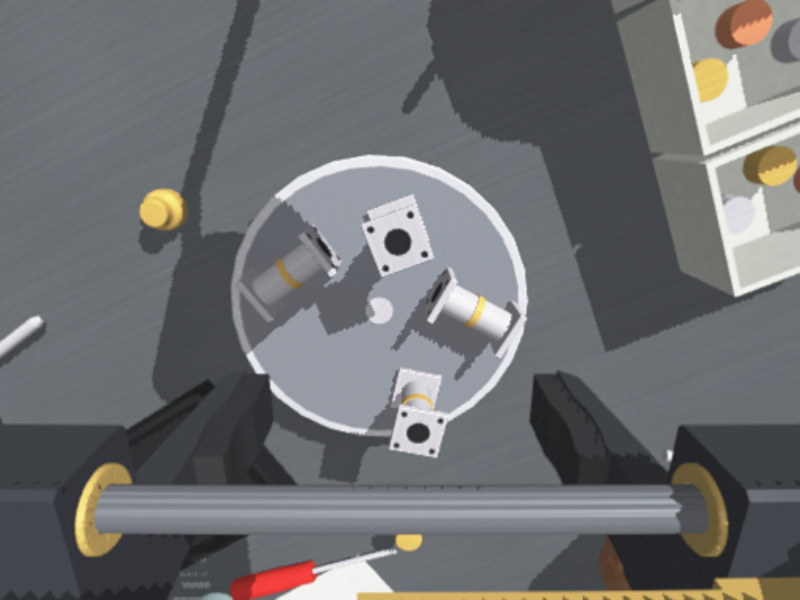

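```bash
python3 - <<'E'
from h import *
c=imaging.get_calibration("wrist");im=imaging.capture("wrist")
print(st()["tcp_pos"])
P=[]
for d in imaging.pinpoint("spool_1","wrist")[:6]:
    u=px(d["centre"]);print(d["conf"],u,"z.06",np.round(onz(c,u,.06),3),"z.075",np.round(onz(c,u,.075),3))
cs=imaging.get_calibration("side")
for uv in ((149.5,124.4),(147,162),(180.4,125.1),(124,141.5)): print(uv,onz(cs,uv,.06),onz(cs,uv,.075))
# heights by triangulation wrist + side
f=.64
for a,b in (((256,297),(320,250)),((440,293),(508,330))):
    p,q=onz(c,np.array(a)*f,.06),onz(c,np.array(b)*f,.06);print("axis deg",np.degrees(np.arctan2(*(q-p)[1::-1])),p,q)
# st tops flange centre
for u in ((398,241),(418,434)): print("top",onz(c,np.array(u)*f+[0,4],.11))
go([.447,.346,.15],yawR(np.radians(67)))
E
```

```text
[0.45162189 0.349887   0.29469734]
0.98 [267.7248 266.304 ] z.06 [0.598 0.305 0.06 ] z.075 [0.589 0.308 0.075]
0.69 [253.5936 157.0944] z.06 [0.448 0.347 0.06 ] z.075 [0.445 0.349 0.075]
0.69 [301.2096 198.6048] z.06 [0.522 0.383 0.06 ] z.075 [0.516 0.383 0.075]
0.63 [182.8864 179.2128] z.06 [0.44  0.254 0.06 ] z.075 [0.437 0.259 0.075]
(149.5, 124.4) [0.53422127 0.38188504 0.06      ] [0.52616793 0.36345725 0.075     ]
(147, 162) [0.44295351 0.25319058 0.06      ] [0.43700648 0.23773283 0.075     ]
(180.4, 125.1) [0.59709161 0.31620384 0.06      ] [0.58758734 0.29929186 0.075     ]
(124, 141.5) [0.44151303 0.3674609  0.06      ] [0.43559924 0.349366   0.075     ]
axis deg 102.82107354135488 [0.44292846 0.22435492 0.06      ] [0.42800012 0.28995053 0.06      ]
axis deg 37.8272206067938 [0.49834719 0.36470857 0.06      ] [0.55080997 0.40544281 0.06      ]
top [0.44027867 0.35234211 0.11      ]
top [0.58907971 0.30647043 0.11      ]
4 x row [0.7, -1.3, 36.2] [0.0, 0.0, 0.004]
```

```bash
python3 - <<'E'
from h import *
print(st()["q"])
p,r=go([.440,.254,.15],yawR(np.radians(13)))
go([.440,.254,.049],r,p0=p,R0=r)
E
```

```text
[ 4.51263695e-01  1.30659698e-01  1.55055597e+00 -5.22664817e-06
  1.46035546e+00 -7.19822524e-01]
7 x row [-9.0, -11.1, 20.7] [0.0, 0.0, 1.288]
3 x row [-0.0, 0.0, 33.7] [0.0, 0.0, 0.0]
```

Emit:
{"api": "move_arm", "payload": {
  "targets": [
    [[-9,-11,20.7],[0,0,1.29],0.5],
    [[-9,-11,20.7],[0,0,1.29],0.5],
    [[-9,-11,20.7],[0,0,1.29],0.5],
    [[-9,-11,20.7],[0,0,1.29],0.5],
    [[-9,-11,20.7],[0,0,1.29],0.5],
    [[-9,-11,20.7],[0,0,1.29],0.5],
    [[-9,-11,20.7],[0,0,1.29],0.5],
    [[0,0,0],[0,0,0],0.5]
  ]
}}

```text
time: 3.5
tcp_pos: [0.4378, 0.2529, 0.147]
tcp_rot: [-1.958, -2.452, 0.008]
contact_force: [-0.4, 0.9, -0.2]
gripper_width: 0.753
grasp_force: 0.0
```

```bash
python3 - <<'E'
from h import *
for _ in range(6): im=imaging.capture("wrist")
c=imaging.get_calibration("wrist")
print(st()["tcp_pos"])
for d in imaging.pinpoint("spool_1","wrist")[:6]:
    u=px(d["centre"]);print(d["conf"],u,"z.06",np.round(onz(c,u,.06),3),"z.075",np.round(onz(c,u,.075),3))
save("c_wr",im)
go([.440,.254,.049],yawR(np.radians(13)))
E
```

```text
[0.44148766 0.25532294 0.15120763]
0.97 [416.2048  56.9856] z.06 [0.528 0.382 0.06 ] z.075 [0.521 0.379 0.075]
0.95 [462.4896 185.5872] z.06 [0.601 0.302 0.06 ] z.075 [0.589 0.304 0.075]
0.85 [250.624  195.1104] z.06 [0.437 0.256 0.06 ] z.075 [0.437 0.261 0.075]
0.82 [288.6144  73.3056] z.06 [0.444 0.351 0.06 ] z.075 [0.442 0.35  0.075]
3 x row [-0.3, -0.6, 34.0] [0.007, -0.001, 0.001]
```

View pics/c_wr.png

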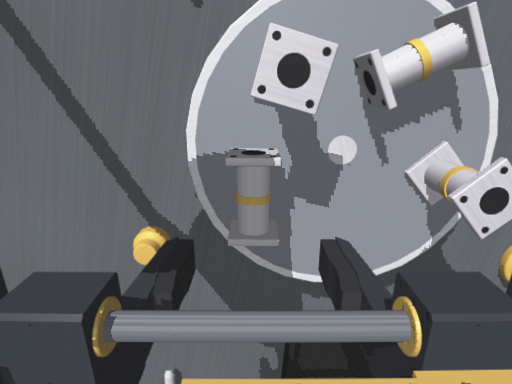

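Emit:
{"api": "move_arm", "payload": {
  "targets": [
    [[0,-2,34],[0,0,0],0.5],
    [[0,-2,34],[0,0,0],0.5],
    [[0,0,33],[0,0,0],0.5],
    [[0,0,0],[0,0,0],0.5],
    [[0,0,0],[0,0,0],0.5],
    [[0,0,0],[0,0,0],-1],
    [[0,0,0],[0,0,0],-1],
    [[0,0,0],[0,0,0],-1]
  ],
  "squeeze": 30
}}

```text
time: 4.65
tcp_pos: [0.4375, 0.254, 0.0503]
tcp_rot: [1.956, 2.456, 0.004]
contact_force: [0.0, 0.6, -0.1]
gripper_width: 0.501
grasp_force: 0.0
```

Emit:
{"api": "move_arm", "payload": {
  "targets": [
    [[0,0,0],[0,0,0],-1],
    [[0,0,0],[0,0,0],-1],
    [[0,0,0],[0,0,0],-1],
    [[0,0,-5],[0,0,0],-1],
    [[0,0,-30],[0,0,0],-1],
    [[0,0,-40],[0,0,0],-1],
    [[0,0,-40],[0,0,0],-1],
    [[0,0,0],[0,0,0],-1]
  ]
}}

```text
time: 5.45
tcp_pos: [0.4395, 0.2547, 0.1693]
tcp_rot: [1.954, 2.453, 0.012]
contact_force: [0.2, 0.6, -1.9]
gripper_width: 0.291
grasp_force: 30.0
```

```bash
python3 - <<'E'
from h import *
p,r=go([.597,.057,.15],yawR(np.radians(10)))
go([.597,.057,.018],r,p0=p,R0=r)
E
```

```text
6 x row [-37.6, 19.0, 3.3] [0.015, -0.001, 0.081]
3 x row [0.0, 0.0, 44.0] [0.0, 0.0, 0.0]
```

Emit:
{"api": "move_arm", "payload": {
  "targets": [
    [[-38,19,3],[0,0,0.08],-1],
    [[-38,19,3],[0,0,0.08],-1],
    [[-38,19,3],[0,0,0.08],-1],
    [[-38,19,3],[0,0,0.08],-1],
    [[-38,19,3],[0,0,0.08],-1],
    [[-38,19,3],[0,0,0.08],-1],
    [[0,0,0],[0,0,0],-1],
    [[0,0,0],[0,0,0],-1]
  ]
}}

```text
time: 6.25
tcp_pos: [0.5932, 0.0528, 0.1437]
tcp_rot: [-2.019, -2.402, 0.003]
contact_force: [0.5, -0.3, -3.2]
gripper_width: 0.286
grasp_force: 30.0
```

```bash
python3 - <<'E'
from h import *
for _ in range(3): im=imaging.capture("wrist")
c=imaging.get_calibration("wrist");s=st();print(s["tcp_pos"],s["gripper_width"],s["grasp_force"])
for t in("tray","spool_1"):
  for d in imaging.pinpoint(t,"wrist")[:2]: print(t,d["conf"],px(d["centre"]),onz(c,px(d["centre"]),0))
save("d_wr",im)
go([.597,.057,.019],yawR(np.radians(10)))
E
```

```text
[0.59300954 0.05464973 0.14485488] 0.2831834687422693 29.97766613960266
spool_1 0.67 [256.512  260.8128] [ 0.60921836 -0.03406381  0.        ]
3 x row [0.5, 1.3, 42.2] [-0.003, -0.001, 0.007]
```

View pics/d_wr.png

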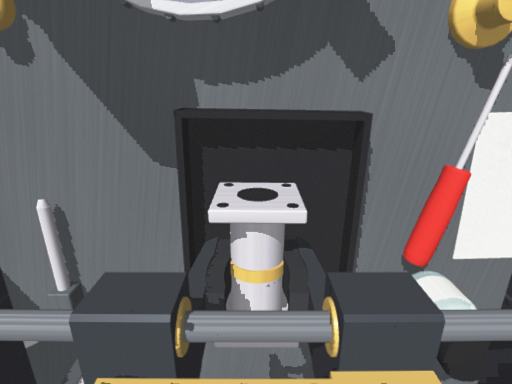

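Emit:
{"api": "move_arm", "payload": {
  "targets": [
    [[0,0,40],[0,0,0],-1],
    [[0,0,40],[0,0,0],-1],
    [[0,0,20],[0,0,0],-1],
    [[0,0,10],[0,0,0],-1],
    [[0,0,8],[0,0,0],-1],
    [[0,0,8],[0,0,0],-1],
    [[0,0,0],[0,0,0],-1],
    [[0,0,0],[0,0,0],-1]
  ]
}}

```text
time: 7.3
tcp_pos: [0.595, 0.0536, 0.0207]
tcp_rot: [2.018, 2.406, 0.001]
contact_force: [-0.1, 0.3, -1.8]
gripper_width: 0.282
grasp_force: 30.0
```

Emit:
{"api": "move_arm", "payload": {
  "targets": [
    [[0,0,4],[0,0,0],-1],
    [[0,0,0],[0,0,0],-1],
    [[0,0,0],[0,0,0],0.4],
    [[0,0,0],[0,0,0],0.4],
    [[0,0,0],[0,0,0],0.4],
    [[0,0,-40],[0,0,0],0.4],
    [[0,0,-45],[0,0,0],0.4],
    [[0,0,-45],[0,0,0],0.5]
  ]
}}

```text
time: 8.1
tcp_pos: [0.594, 0.0536, 0.1471]
tcp_rot: [-2.018, -2.407, 0.001]
contact_force: [0.6, -0.2, -0.1]
gripper_width: 0.741
grasp_force: 0.0
```

```bash
python3 - <<'E'
from h import *
im=imaging.capture("side");save("e_side",im[60:300,80:400]);cd=imaging.get_calibration("side")
for d in imaging.pinpoint("spool_1","side")[:6]:
    u=px(d["centre"]);print(d["conf"],u,onz(cd,u,.026),onz(cd,u,.06),onz(cd,u,.075))
print(st()["tcp_pos"])
p,r=go([.44,.351,.16],yawR(np.radians(80)),sym=False)
p,r=go([.44,.351,.16],yawR(np.radians(80)))
E
```

```text
0.93 [125.5936 140.3904] [0.46084205 0.40953781 0.026     ] [0.44714295 0.36846991 0.06      ] [0.44109922 0.35035172 0.075     ]
0.66 [243.712  179.4048] [0.60402456 0.05458036 0.026     ] [0.58320781 0.03115749 0.06      ] [0.57402396 0.02082386 0.075     ]
0.59 [180.8896 126.6048] [0.61539634 0.34760735 0.026     ] [0.59401431 0.30961803 0.06      ] [0.58458105 0.29285804 0.075     ]
0.59 [226.5088 263.6928] [ 0.40717141 -0.10180933  0.026     ] [ 0.39614029 -0.11745803  0.06      ] [ 0.39127361 -0.12436188  0.075     ]
0.53 [146.2784 125.1072] [0.54347201 0.42765215 0.026     ] [0.52566535 0.38568379 0.06      ] [0.51780947 0.36716833 0.075     ]
0.16 [241.92   129.4848] [0.73965697 0.20818349 0.026     ] [0.71209791 0.17712497 0.06      ] [0.6999395  0.16342267 0.075     ]
[0.5991542  0.05319828 0.15374605]
9 x row [38.9, 9.0, -0.8] [0.01, 0.012, -1.295]
9 x row [38.9, 9.0, -0.8] [0.01, 0.012, -1.295]
```

View pics/e_side.png

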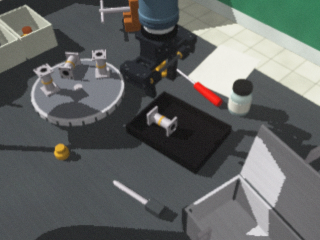

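Emit:
{"api": "move_arm", "payload": {
  "targets": [
    [[39,9,-1],[0,0,-1.3],0.5],
    [[39,9,-1],[0,0,-1.3],0.5],
    [[39,9,-1],[0,0,-1.3],0.5],
    [[39,9,-1],[0,0,-1.3],0.5],
    [[39,9,-1],[0,0,-1.3],0.5],
    [[39,9,-1],[0,0,-1.3],0.5],
    [[39,9,-1],[0,0,-1.3],0.5],
    [[39,9,-1],[0,0,-1.3],0.5]
  ]
}}

```text
time: 9.0
tcp_pos: [0.4676, 0.3326, 0.1534]
tcp_rot: [0.471, 3.106, 0.0]
contact_force: [0.2, -0.1, 0.6]
gripper_width: 0.751
grasp_force: 0.0
```

```bash
python3 - <<'E'
from h import *
for _ in range(6): im=imaging.capture("wrist")
c=imaging.get_calibration("wrist")
print(st()["tcp_pos"])
for d in imaging.pinpoint("spool_1","wrist")[:6]:
    u=px(d["centre"]);print(d["conf"],u,"z.06",np.round(onz(c,u,.06),3),"z.075",np.round(onz(c,u,.075),3))
p,r=go([.441,.351,.16],yawR(np.radians(80)))
go([.441,.351,.070],r,p0=p,R0=r)
E
```

```text
[0.46950992 0.33077037 0.15377333]
0.8 [271.7184 332.1984] z.06 [0.605 0.303 0.06 ] z.075 [0.592 0.306 0.075]
0.68 [269.8752 160.2816] z.06 [0.445 0.349 0.06 ] z.075 [0.441 0.35  0.075]
0.63 [332.9024 240.    ] z.06 [0.527 0.38  0.06 ] z.075 [0.519 0.379 0.075]
1 x row [33.6, 10.7, -6.2] [0.0, 0.005, -1.283]
2 x row [-0.0, 0.0, 45.0] [0.0, 0.0, 0.0]
```

Emit:
{"api": "move_arm", "payload": {
  "targets": [
    [[17,5,0],[0,0,-0.64],0.5],
    [[17,5,-3],[0,0,-0.64],0.5],
    [[0,0,0],[0,0,0],0.5],
    [[0,0,0],[0,0,0],0.5],
    [[0,0,0],[0,0,0],0.5]
  ]
}}

```text
time: 9.85
tcp_pos: [0.4398, 0.3494, 0.1568]
tcp_rot: [0.275, 3.129, -0.0]
contact_force: [0.0, -0.6, -0.1]
gripper_width: 0.75
grasp_force: 0.0
```

```bash
python3 - <<'E'
from h import *
print(st()["tcp_pos"])
go([.441,.351,.070],yawR(np.radians(80)))
E
```

```text
[0.4398099  0.34943358 0.156826  ]
2 x row [-0.4, 0.9, 43.4] [0.0, 0.003, -0.003]
```

Emit:
{"api": "move_arm", "payload": {
  "targets": [
    [[0,1,30],[0,0,0],0.5],
    [[0,0,30],[0,0,0],0.5],
    [[0,0,27],[0,0,0],0.5],
    [[0,0,0],[0,0,0],0.5],
    [[0,0,0],[0,0,0],-1],
    [[0,0,0],[0,0,0],-1],
    [[0,0,0],[0,0,0],-1],
    [[0,0,0],[0,0,0],-1]
  ],
  "squeeze": 40
}}

```text
time: 10.65
tcp_pos: [0.4399, 0.3516, 0.0713]
tcp_rot: [0.271, 3.127, 0.002]
contact_force: [1.0, 0.5, 1.8]
gripper_width: 0.433
grasp_force: 38.4
```

Emit:
{"api": "move_arm", "payload": {
  "targets": [
    [[0,0,0],[0,0,0],-1],
    [[0,0,-5],[0,0,0],-1],
    [[0,0,-25],[0,0,0],-1],
    [[0,0,-45],[0,0,0],-1],
    [[0,0,-45],[0,0,0],-1],
    [[0,0,-10],[0,0,0],-1],
    [[0,0,0],[0,0,0],-1]
  ]
}}

```text
time: 11.35
tcp_pos: [0.4396, 0.3517, 0.2018]
tcp_rot: [0.27, 3.127, 0.003]
contact_force: [0.9, -0.4, -2.5]
gripper_width: 0.416
grasp_force: 39.0
```

```bash
python3 - <<'E'
from h import *
for _ in range(2):im=imaging.capture("scene")
c=imaging.get_calibration("scene")
f=lambda t:[(round(d["conf"],2),px(d["centre"])) for d in imaging.pinpoint(t,"scene")[:2]]
for t in("case","hasp","lid_edge","pin","pin_tip","pin_root"): print(t,f(t))
im=imaging.capture("side")
f=lambda t:[(round(d["conf"],2),px(d["centre"])) for d in imaging.pinpoint(t,"side")[:2]]
for t in("case","hasp","lid_edge","pin","pin_tip","pin_root"): print(t,f(t))
# edges of the case rims from both, top-left rim corner etc.
save("f_case",cv2.resize(im[170:384,230:460],None,fx=2.5,fy=2.5,interpolation=cv2.INTER_CUBIC))
print(st()["tcp_pos"],st()["gripper_width"])
E
```

```text
case [(0.83, array([165.4784, 270.4128])), (0.4, array([345.8048, 261.504 ]))]
hasp [(0.65, array([132.8128, 216.6144])), (0.58, array([330.1888, 122.9952]))]
lid_edge [(0.94, array([175.2064, 229.5936]))]
pin [(0.79, array([195.3792, 209.8176])), (0.45, array([365.312, 189.696]))]
pin_tip [(0.51, array([219.8016, 181.7088]))]
pin_root [(0.87, array([201.6768, 203.4048])), (0.24, array([345.8048, 262.1952]))]
case [(0.82, array([322.6112, 309.0816])), (0.53, array([160.3072, 156.288 ]))]
hasp [(0.67, array([296.704 , 308.5824])), (0.18, array([232.0896, 270.7968]))]
lid_edge [(0.83, array([386.304 , 227.0976]))]
pin [(0.98, array([235.52  , 267.6864])), (0.6, array([386.0992, 224.9088]))]
pin_tip [(0.92, array([194.0992, 239.5008]))]
pin_root [(0.95, array([226.816 , 263.8848]))]
[0.43887453 0.35111618 0.19984936] 0.4154211484687275
```

View pics/f_case.png

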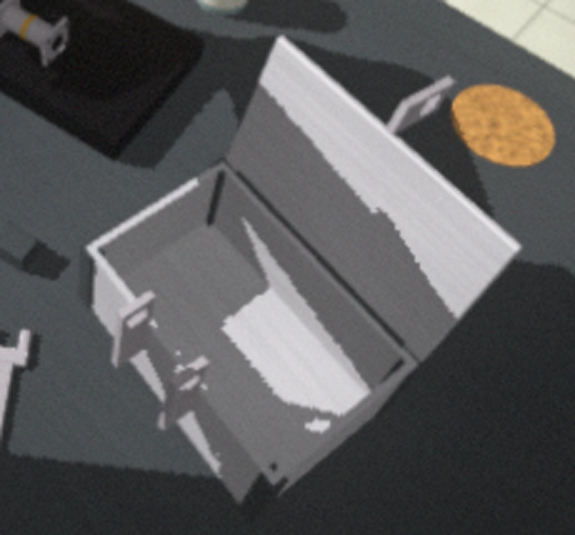

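```bash
python3 - <<'E'
from h import *
im=imaging.capture("wrist");save("g_wr",im)
cs=imaging.get_calibration("scene");cd=imaging.get_calibration("side")
S={"case":(166.5,271.5),"hasp":(131,215),"lid_edge":(174.5,229),"pin":(196,209.5),"pin_tip":(219.8,181.7),"pin_root":(201.6,202.6)}
D={"case":(322,309.7),"hasp":(294.8,308.4),"lid_edge":(385.2,226.8),"pin":(235.5,267.7),"pin_tip":(194.1,239.5),"pin_root":(227.3,263.7)}
for k in S: print(k,np.round(tri([ray(cs,S[k]),ray(cd,D[k])]),3))
for u in((95,247),(225,165),(412,362),(275,490)): print(np.round(onz(cd,np.array(u)/2.5+[230,170],.09),3))
print("pin",onz(cd,D["pin"],.012),onz(cd,D["pin_tip"],.012),onz(cd,D["pin_root"],.012))
E
```

```text
case [ 0.486 -0.307  0.004]
hasp [ 0.4   -0.296  0.129]
lid_edge [ 0.576 -0.326  0.229]
pin [ 0.416 -0.124  0.016]
pin_tip [ 0.396 -0.004  0.015]
pin_root [ 0.411 -0.1    0.015]
[ 0.437 -0.196  0.09 ]
[ 0.57  -0.218  0.09 ]
[ 0.535 -0.419  0.09 ]
[ 0.395 -0.402  0.09 ]
pin [ 0.41942678 -0.11660211  0.012     ] [0.39901213 0.0051421  0.012     ] [ 0.41296645 -0.09660023  0.012     ]
```

View pics/g_wr.png

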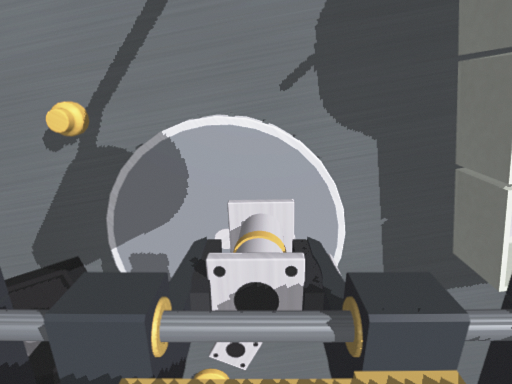

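```bash
python3 - <<'E'
from h import *
go([.483,-.35,.21],yawR(np.radians(80.5)))
E
```

```text
16 x row [-10.1, -42.7, -0.6] [0.0, 0.0, -0.004]
```

Emit:
{"api": "move_arm", "payload": {
  "targets": [
    [[-10,-25,-1],[0,0,0],-1],
    [[-10,-43,-1],[0,0,0],-1],
    [[-10,-43,-1],[0,0,0],-1],
    [[-10,-43,-1],[0,0,0],-1],
    [[-10,-43,-1],[0,0,0],-1],
    [[-10,-43,-1],[0,0,0],-1],
    [[-10,-43,-1],[0,0,0],-1],
    [[-10,-43,-1],[0,0,0],-1]
  ]
}}

```text
time: 12.95
tcp_pos: [0.4616, 0.0145, 0.2083]
tcp_rot: [0.27, 3.129, -0.0]
contact_force: [0.6, 0.4, -2.3]
gripper_width: 0.419
grasp_force: 39.0
```

Emit:
{"api": "move_arm", "payload": {
  "targets": [
    [[-10,-43,-1],[0,0,0],-1],
    [[-10,-43,-1],[0,0,0],-1],
    [[-10,-43,-1],[0,0,0],-1],
    [[-10,-43,-1],[0,0,0],-1],
    [[-10,-43,-1],[0,0,0],-1],
    [[-10,-43,-1],[0,0,0],-1],
    [[-10,-43,-1],[0,0,0],-1],
    [[-10,-20,-1],[0,0,0],-1]
  ]
}}

```text
time: 13.75
tcp_pos: [0.4848, -0.3176, 0.216]
tcp_rot: [0.275, 3.129, -0.002]
contact_force: [0.7, 0.3, -3.0]
gripper_width: 0.419
grasp_force: 39.0
```

```bash
python3 - <<'E'
from h import *
for _ in range(4):im=imaging.capture("wrist")
s=st();print(s["tcp_pos"],s["gripper_width"],s["q"])
go([.483,-.35,.21],yawR(np.radians(80.5)))
save("h_wr",im)
E
```

```text
[ 0.48509721 -0.31367299  0.21546452] 0.4165410833649809 [-7.79531794e-01  2.08572376e-01  1.62279321e+00  3.31325001e-04
  1.31126360e+00 -2.17697480e+00]
1 x row [-4.2, -36.1, 5.4] [0.008, -0.006, -0.073]
```

View pics/h_wr.png

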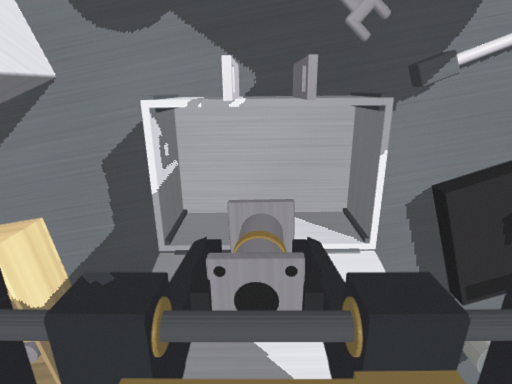

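```bash
python3 - <<'E'
from h import *
c=imaging.get_calibration("wrist")
P=[onz(c,u,.09) for u in((145,103),(392,98),(381,250),(158,250))]
for p in P: print(np.round(p,3))
print(np.mean(P,0))
a=onz(c,(230,56),.144),onz(c,(312,56),.144);print("hasp tops",a)
E
```

```text
[ 0.399 -0.394  0.09 ]
[ 0.43 -0.19  0.09]
[ 0.572 -0.206  0.09 ]
[ 0.534 -0.42   0.09 ]
[ 0.48379859 -0.30233667  0.09      ]
hasp tops (array([ 0.38131235, -0.31321444,  0.144     ]), array([ 0.39031121, -0.26145849,  0.144     ]))
```

Emit:
{"api": "move_arm", "payload": {
  "targets": [
    [[-3,-17,0],[0,0,0],-1],
    [[0,-16,0],[0,0,0],-1],
    [[0,0,40],[0,0,0],-1],
    [[0,0,45],[0,0,0],-1],
    [[0,0,40],[0,0,0],-1],
    [[0,0,25],[0,0,0],-1],
    [[0,0,12],[0,0,0],-1],
    [[0,0,5],[0,0,0],-1]
  ]
}}

```text
time: 14.75
tcp_pos: [0.4823, -0.3467, 0.0479]
tcp_rot: [-0.27, -3.129, -0.001]
contact_force: [-0.5, 0.4, -2.6]
gripper_width: 0.414
grasp_force: 39.0
```

Emit:
{"api": "move_arm", "payload": {
  "targets": [
    [[0,0,3],[0,0,0],-1],
    [[0,0,3],[0,0,0],-1],
    [[0,0,0],[0,0,0],-1]
  ]
}}

```text
time: 15.05
tcp_pos: [0.4832, -0.3474, 0.0439]
tcp_rot: [0.27, 3.129, -0.002]
contact_force: [0.4, -0.2, -2.1]
gripper_width: 0.42
grasp_force: 39.0
```

Emit:
{"api": "move_arm", "payload": {
  "targets": [
    [[0,0,2],[0,0,0],-1],
    [[0,0,2],[0,0,0],-1],
    [[0,0,0],[0,0,0],-1],
    [[0,0,1],[0,0,0],-1],
    [[0,0,0],[0,0,0],-1]
  ]
}}

```text
time: 15.55
tcp_pos: [0.4836, -0.3474, 0.0398]
tcp_rot: [0.27, 3.128, -0.002]
contact_force: [-3.0, 3.1, 11.1]
gripper_width: 0.416
grasp_force: 39.9
```

Contact. Release and rise.

Emit:
{"api": "move_arm", "payload": {
  "targets": [
    [[0,0,0],[0,0,0],0.2],
    [[0,0,0],[0,0,0],0.2],
    [[0,0,0],[0,0,0],0.2],
    [[0,0,-20],[0,0,0],0.2],
    [[0,0,-45],[0,0,0],0.2],
    [[0,0,-45],[0,0,0],0.2],
    [[0,0,-45],[0,0,0],0.5],
    [[0,0,-20],[0,0,0],0.5]
  ]
}}

```text
time: 16.35
tcp_pos: [0.484, -0.3483, 0.2178]
tcp_rot: [0.27, 3.125, -0.007]
contact_force: [0.6, -0.2, 0.1]
gripper_width: 0.74
grasp_force: 0.0
```

```bash
python3 - <<'E'
from h import *
for _ in range(3):im=imaging.capture("wrist")
c=imaging.get_calibration("wrist")
for d in imaging.pinpoint("spool_1","wrist")[:3]: print(d["conf"],px(d["centre"]),onz(c,px(d["centre"]),.041))
cd=imaging.get_calibration("side");im=imaging.capture("side")
for d in imaging.pinpoint("spool_1","side")[:6]: print(d["conf"],px(d["centre"]),onz(cd,px(d["centre"]),.041),onz(cd,px(d["centre"]),.075)[:2],onz(cd,px(d["centre"]),.06)[:2])
print(st()["tcp_pos"])
go([.589,.305,.19],yawR(np.radians(80.5)))
E
```

```text
0.7 [259.8912 172.1088] [ 0.48505376 -0.34496904  0.041     ]
0.85 [178.3808 123.9168] [0.60811282 0.34642782 0.041     ] [0.58662153 0.30764662] [0.59610298 0.32475597]
0.8 [242.9952 179.5968] [0.59305422 0.0450384  0.041     ] [0.57232828 0.02157528] [0.58147208 0.03192666]
0.8 [340.1216 314.9952] [ 0.48629334 -0.34514095  0.041     ] [ 0.47099351 -0.34877324] [ 0.47774343 -0.34717076]
0.79 [148.8896 126.1056] [0.53864376 0.39962002 0.041     ] [0.52068322 0.35813534] [0.52860699 0.3764374 ]
[ 0.4817588  -0.34590386  0.21038236]
15 x row [0.3, 44.0, 1.4] [0.001, -0.002, -0.004]
```

Emit:
{"api": "move_arm", "payload": {
  "targets": [
    [[5,25,0],[0,0,0],0.5],
    [[5,44,0],[0,0,0],0.5],
    [[4,44,1],[0,0,0],0.5],
    [[0,44,1],[0,0,0],0.5],
    [[0,44,1],[0,0,0],0.5],
    [[0,44,1],[0,0,0],0.5],
    [[0,44,1],[0,0,0],0.5],
    [[0,44,1],[0,0,0],0.5]
  ]
}}

```text
time: 17.45
tcp_pos: [0.525, -0.0143, 0.2047]
tcp_rot: [-0.271, -3.127, -0.001]
contact_force: [0.9, -1.0, -0.8]
gripper_width: 0.75
grasp_force: 0.0
```

Emit:
{"api": "move_arm", "payload": {
  "targets": [
    [[0,44,1],[0,0,0],0.5],
    [[0,44,1],[0,0,0],0.5],
    [[0,44,1],[0,0,0],0.5],
    [[0,44,1],[0,0,0],0.5],
    [[0,44,1],[0,0,0],0.5],
    [[0,44,1],[0,0,0],0.5],
    [[0,44,0],[0,0,0],0.5],
    [[0,0,0],[0,0,0],0.5]
  ]
}}

```text
time: 18.25
tcp_pos: [0.5775, 0.2917, 0.1978]
tcp_rot: [-0.263, -3.127, -0.0]
contact_force: [-0.3, 0.3, -0.2]
gripper_width: 0.749
grasp_force: 0.0
```

```bash
python3 - <<'E'
from h import *
for _ in range(5):im=imaging.capture("wrist")
c=imaging.get_calibration("wrist");print(st()["tcp_pos"])
for d in imaging.pinpoint("spool_1","wrist")[:3]: print(d["conf"],px(d["centre"]),onz(c,px(d["centre"]),.075),onz(c,px(d["centre"]),.06))
go([.589,.306,.16],yawR(np.radians(80.5)))
E
```

```text
[0.57851414 0.28578646 0.19965606]
0.89 [280.32   193.3056] [0.59002559 0.3052287  0.075     ] [0.59514805 0.30553996 0.06      ]
0.75 [ 57.4976 218.8032] [0.57895443 0.09404329 0.075     ] [0.58346165 0.0826186  0.06      ]
0.6 [355.1744 106.7136] [0.52523856 0.37836174 0.075     ] [0.5267607  0.38273714 0.06      ]
2 x row [-3.3, 10.9, 20.1] [-0.003, -0.005, -0.04]
```

Emit:
{"api": "move_arm", "payload": {
  "targets": [
    [[-4,10,0],[0,0,0],0.5],
    [[-4,10,20],[0,0,0],0.5],
    [[0,0,20],[0,0,0],0.5],
    [[0,0,0],[0,0,0],0.5],
    [[0,0,0],[0,0,0],0.5],
    [[0,0,0],[0,0,0],0.5]
  ]
}}

```text
time: 19.15
tcp_pos: [0.5911, 0.3054, 0.1623]
tcp_rot: [0.271, 3.128, 0.001]
contact_force: [-0.2, -0.3, 1.0]
gripper_width: 0.747
grasp_force: 0.0
```

```bash
python3 - <<'E'
from h import *
go([.589,.306,.07],yawR(np.radians(80.5)))
E
```

```text
3 x row [0.8, 0.0, 30.8] [0.003, 0.006, -0.023]
```

Emit:
{"api": "move_arm", "payload": {
  "targets": [
    [[1,0,31],[0,0,0],0.5],
    [[0,0,31],[0,0,0],0.5],
    [[0,0,30],[0,0,0],0.5],
    [[0,0,0],[0,0,0],0.5],
    [[0,0,0],[0,0,0],-1],
    [[0,0,0],[0,0,0],-1],
    [[0,0,0],[0,0,0],-1],
    [[0,0,0],[0,0,0],-1]
  ],
  "squeeze": 40
}}

```text
time: 19.95
tcp_pos: [0.591, 0.3062, 0.0714]
tcp_rot: [0.27, 3.126, 0.003]
contact_force: [0.9, 0.5, 4.5]
gripper_width: 0.495
grasp_force: 36.7
```

Emit:
{"api": "move_arm", "payload": {
  "targets": [
    [[0,0,0],[0,0,0],-1],
    [[0,0,-5],[0,0,0],-1],
    [[0,0,-25],[0,0,0],-1],
    [[0,0,-45],[0,0,0],-1],
    [[0,0,-45],[0,0,0],-1],
    [[0,0,-25],[0,0,0],-1],
    [[0,0,0],[0,0,0],-1]
  ]
}}

```text
time: 20.65
tcp_pos: [0.5913, 0.3063, 0.219]
tcp_rot: [0.27, 3.123, 0.005]
contact_force: [-0.5, -0.6, -1.6]
gripper_width: 0.495
grasp_force: 36.5
```

```bash
python3 - <<'E'
from h import *
for _ in range(2):im=imaging.capture("wrist")
save("i_wr",im);s=st();print(s["tcp_pos"],s["gripper_width"])
go([.496,-.264,.215],yawR(np.radians(80.5)))
E
```

```text
[0.58863855 0.30541091 0.21283667] 0.4931379938609418
13 x row [-0.4, -44.4, -0.2] [-0.0, -0.001, -0.005]
```

View pics/i_wr.png

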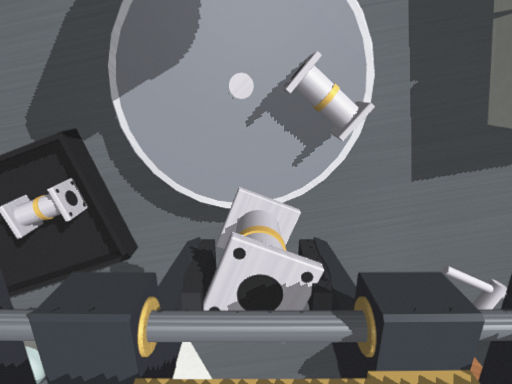

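Emit:
{"api": "move_arm", "payload": {
  "targets": [
    [[0,0,40],[0,0,0],-1],
    [[0,0,45],[0,0,0],-1],
    [[0,0,35],[0,0,0],-1],
    [[0,0,14],[0,0,0],-1],
    [[0,0,6],[0,0,0],-1],
    [[0,0,0],[0,0,0],-1],
    [[0,0,0],[0,0,0],-1]
  ]
}}

```text
time: 21.45
tcp_pos: [0.5892, 0.3055, 0.0735]
tcp_rot: [-0.271, -3.129, 0.0]
contact_force: [-0.8, 0.3, -1.7]
gripper_width: 0.475
grasp_force: 36.5
```

Emit:
{"api": "move_arm", "payload": {
  "targets": [
    [[0,0,2],[0,0,0],-1],
    [[0,0,0],[0,0,0],0.4],
    [[0,0,0],[0,0,0],0.4],
    [[0,0,0],[0,0,1],0.4],
    [[0,0,0],[0,0,1],0.4],
    [[0,0,0],[0,0,1],0.4],
    [[0,0,0],[0,0,0],0.4],
    [[0,0,0],[0,0,0],-1]
  ]
}}

```text
time: 22.25
tcp_pos: [0.5895, 0.3056, 0.0722]
tcp_rot: [0.753, 3.05, 0.0]
contact_force: [0.1, -0.2, -0.3]
gripper_width: 0.632
grasp_force: 0.0
```

Emit:
{"api": "move_arm", "payload": {
  "targets": [
    [[0,0,0],[0,0,0],-1],
    [[0,0,0],[0,0,0],-1],
    [[0,0,0],[0,0,0],-1],
    [[0,0,-5],[0,0,0],-1],
    [[0,0,-35],[0,0,0],-1],
    [[0,0,-45],[0,0,0],-1],
    [[0,0,-45],[0,0,0],-1],
    [[0,0,-10],[0,0,0],-1]
  ]
}}

```text
time: 23.05
tcp_pos: [0.5921, 0.3066, 0.2189]
tcp_rot: [0.754, 3.041, 0.008]
contact_force: [1.3, 0.2, -1.0]
gripper_width: 0.422
grasp_force: 39.3
```

```bash
python3 - <<'E'
from h import *
s=st();print(s["tcp_pos"],s["gripper_width"])
go([.496,-.264,.215],yawR(np.radians(80.5)))
E
```

```text
[0.59210087 0.30662308 0.21887651] 0.4223480692502211
13 x row [-7.6, -44.0, 0.2] [0.004, 0.006, -0.235]
```

Emit:
{"api": "move_arm", "payload": {
  "targets": [
    [[-4,-25,0],[0,0,-0.24],-1],
    [[-8,-44,0],[0,0,-0.24],-1],
    [[-8,-44,0],[0,0,-0.24],-1],
    [[-8,-44,0],[0,0,-0.24],-1],
    [[-8,-44,0],[0,0,-0.24],-1],
    [[-8,-44,0],[0,0,-0.24],-1],
    [[-8,-44,0],[0,0,-0.24],-1],
    [[-8,-44,0],[0,0,-0.24],-1]
  ]
}}

```text
time: 23.85
tcp_pos: [0.5157, -0.0257, 0.2108]
tcp_rot: [-0.445, -3.109, -0.0]
contact_force: [1.1, -0.8, -1.5]
gripper_width: 0.424
grasp_force: 39.3
```

Emit:
{"api": "move_arm", "payload": {
  "targets": [
    [[-8,-44,0],[0,0,-0.24],-1],
    [[-8,-44,0],[0,0,-0.24],-1],
    [[-8,-44,0],[0,0,-0.24],-1],
    [[-8,-44,0],[0,0,-0.24],-1],
    [[-8,-35,0],[0,0,-0.24],-1],
    [[0,-14,0],[0,0,0],-1],
    [[0,0,0],[0,0,0],-1],
    [[0,0,0],[0,0,0],-1]
  ]
}}

```text
time: 24.65
tcp_pos: [0.5036, -0.2512, 0.2109]
tcp_rot: [-0.251, -3.13, -0.003]
contact_force: [-1.6, 0.2, -3.1]
gripper_width: 0.42
grasp_force: 39.3
```

```bash
python3 - <<'E'
from h import *
im=imaging.capture("wrist")
s=st();print(s["tcp_pos"],s["gripper_width"])
go([.497,-.265,.215],yawR(np.radians(80.5)))
E
```

```text
[ 0.50388145 -0.25081887  0.2111813 ] 0.42090714412362135
1 x row [4.6, -15.1, -3.8] [0.012, -0.011, 0.063]
```

Emit:
{"api": "move_arm", "payload": {
  "targets": [
    [[5,-15,0],[0,0,0],-1],
    [[0,0,0],[0,0,0],-1],
    [[0,0,40],[0,0,0],-1],
    [[0,0,45],[0,0,0],-1],
    [[0,0,40],[0,0,0],-1],
    [[0,0,25],[0,0,0],-1],
    [[0,0,12],[0,0,0],-1],
    [[0,0,4],[0,0,0],-1]
  ]
}}

```text
time: 25.5
tcp_pos: [0.4964, -0.2658, 0.0449]
tcp_rot: [-0.25, -3.13, -0.002]
contact_force: [-0.4, -0.3, -1.0]
gripper_width: 0.42
grasp_force: 39.3
```

Emit:
{"api": "move_arm", "payload": {
  "targets": [
    [[0,0,2],[0,0,0],-1],
    [[0,0,2],[0,0,0],-1],
    [[0,0,1],[0,0,0],-1],
    [[0,0,0],[0,0,0],-1]
  ]
}}

```text
time: 25.9
tcp_pos: [0.4972, -0.2669, 0.0417]
tcp_rot: [0.251, 3.13, -0.001]
contact_force: [-0.6, 0.6, -0.8]
gripper_width: 0.417
grasp_force: 39.3
```

Emit:
{"api": "move_arm", "payload": {
  "targets": [
    [[0,0,2],[0,0,0],-1],
    [[0,0,1],[0,0,0],-1],
    [[0,0,0],[0,0,0],0.2],
    [[0,0,0],[0,0,0],0.2],
    [[0,0,0],[0,0,0],0.2],
    [[0,0,-20],[0,0,0],0.2],
    [[0,0,-45],[0,0,0],0.2],
    [[0,0,-45],[0,0,0],0.2]
  ]
}}

```text
time: 26.7
tcp_pos: [0.496, -0.2659, 0.1482]
tcp_rot: [-0.251, -3.129, -0.002]
contact_force: [0.4, -0.2, 0.7]
gripper_width: 0.601
grasp_force: 0.0
```

Emit:
{"api": "move_arm", "payload": {
  "targets": [
    [[0,0,-45],[0,0,0],0.4],
    [[0,0,-10],[0,0,0],0.5],
    [[0,0,0],[0,0,0],0.5]
  ]
}}

```text
time: 27.0
tcp_pos: [0.4979, -0.2674, 0.2053]
tcp_rot: [0.251, 3.127, -0.005]
contact_force: [-0.2, 0.4, -1.2]
gripper_width: 0.747
grasp_force: 0.0
```

```bash
python3 - <<'E'
from h import *
im=imaging.capture("wrist")
c=imaging.get_calibration("wrist");s=st();print(s["tcp_pos"],s["q"])
for d in imaging.pinpoint("spool_1","wrist")[:3]: print(d["conf"],px(d["centre"]),onz(c,px(d["centre"]),.041))
cd=imaging.get_calibration("side");im=imaging.capture("side")
for d in imaging.pinpoint("spool_1","side")[:6]: print(d["conf"],px(d["centre"]),onz(cd,px(d["centre"]),.041),onz(cd,px(d["centre"]),.06)[:2])
p,r=go([.527,.383,.15],yawR(np.radians(128)),sym=True)
print(np.degrees(R.from_matrix(r).as_rotvec()))
E
```

```text
[ 0.49679909 -0.2665377   0.20286001] [-7.02920962e-01  1.89755866e-01  1.67178392e+00 -5.28290791e-06
  1.27912367e+00 -2.11376396e+00]
0.71 [259.9936 168.    ] [ 0.4911933 -0.2626269  0.041    ]
0.59 [181.2992 174.6816] [ 0.48535048 -0.34288274  0.041     ]
0.88 [246.1184 181.7856] [0.59362417 0.03389253 0.041     ] [0.58202583 0.02109735]
0.8 [334.592  316.3008] [ 0.47658921 -0.33924553  0.041     ] [ 0.46831492 -0.34144279]
0.71 [150.4256 126.1056] [0.54194667 0.39640149 0.041     ] [0.53181609 0.37331029]
0.7 [315.4944 287.1936] [ 0.49683417 -0.27499664  0.041     ] [ 0.48798488 -0.2790187 ]
15 x row [-12.0, 42.9, 3.4] [0.002, -0.002, -0.524]
[ 5.86022678e+01 -1.70193344e+02  7.93807403e-17]
```

Emit:
{"api": "move_arm", "payload": {
  "targets": [
    [[-6,25,0],[0,0,-0.52],0.5],
    [[-12,43,0],[0,0,-0.52],0.5],
    [[-12,43,0],[0,0,-0.52],0.5],
    [[-12,43,0],[0,0,-0.52],0.5],
    [[-12,43,0],[0,0,-0.52],0.5],
    [[-12,43,0],[0,0,-0.52],0.5],
    [[-12,43,0],[0,0,-0.52],0.5],
    [[-12,43,0],[0,0,-0.52],0.5]
  ]
}}

```text
time: 28.0
tcp_pos: [0.5718, 0.0626, 0.2005]
tcp_rot: [0.434, -3.108, -0.001]
contact_force: [1.1, -0.8, 0.0]
gripper_width: 0.748
grasp_force: 0.0
```

Emit:
{"api": "move_arm", "payload": {
  "targets": [
    [[-12,43,3],[0,0,-0.52],0.5],
    [[-12,43,3],[0,0,-0.52],0.5],
    [[-12,43,3],[0,0,-0.52],0.5],
    [[-12,43,3],[0,0,-0.52],0.5],
    [[-12,43,3],[0,0,-0.52],0.5],
    [[-12,43,3],[0,0,-0.52],0.5],
    [[-12,43,3],[0,0,-0.52],0.5],
    [[0,0,0],[0,0,0],0.5]
  ]
}}

```text
time: 28.8
tcp_pos: [0.5173, 0.3713, 0.1787]
tcp_rot: [1.022, -2.966, -0.002]
contact_force: [-0.1, -0.3, -0.0]
gripper_width: 0.75
grasp_force: 0.0
```

```bash
python3 - <<'E'
from h import *
for _ in range(5):im=imaging.capture("wrist")
c=imaging.get_calibration("wrist");s=st();print(s["tcp_pos"],s["q"])
for d in imaging.pinpoint("spool_1","wrist")[:3]: print(d["conf"],px(d["centre"]),onz(c,px(d["centre"]),.06))
# brass band orientation
Rm=R.from_rotvec(s["tcp_rot"]).as_matrix();print("tool y deg",np.degrees(np.arctan2(Rm[1,1],Rm[0,1])))
save("j_wr",im)
go([.527,.382,.15],yawR(np.radians(128)))
E
```

```text
[0.52138664 0.36574655 0.18094577] [ 4.25849614e-01  3.69086599e-01  1.49303056e+00 -3.38418087e-04
  1.28089684e+00 -1.79991335e+00]
0.78 [272.1792 196.3008] [0.52050653 0.38169742 0.06      ]
tool y deg 127.53237991529816
1 x row [-14.3, 9.7, 31.3] [-0.0, -0.009, -0.082]
```

View pics/j_wr.png

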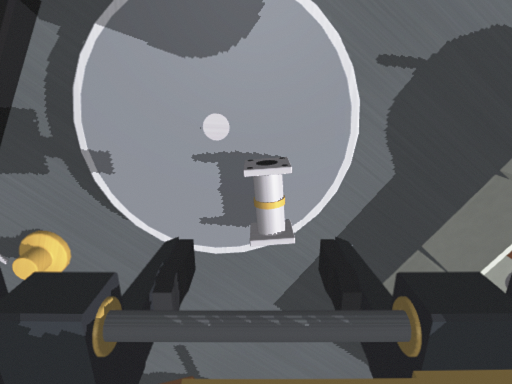

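Emit:
{"api": "move_arm", "payload": {
  "targets": [
    [[-6,5,10],[0,0,0],0.5],
    [[-7,5,15],[0,0,0],0.5],
    [[0,0,30],[0,0,0],0.5],
    [[0,0,40],[0,0,0],0.5],
    [[0,0,36],[0,0,0],0.5],
    [[0,0,0],[0,0,0],0.5],
    [[0,0,0],[0,0,0],0.5],
    [[0,0,0],[0,0,0],-1]
  ],
  "squeeze": 40
}}

```text
time: 29.9
tcp_pos: [0.5268, 0.3837, 0.0528]
tcp_rot: [-1.012, 2.971, 0.001]
contact_force: [0.2, -0.1, 0.6]
gripper_width: 0.683
grasp_force: 0.0
```

Emit:
{"api": "move_arm", "payload": {
  "targets": [
    [[0,0,0],[0,0,0],-1],
    [[0,0,0],[0,0,0],-1],
    [[0,0,0],[0,0,0],-1],
    [[0,0,-5],[0,0,0],-1],
    [[0,0,-30],[0,0,0],-1],
    [[0,0,-45],[0,0,0],-1],
    [[0,0,-30],[0,0,0],-1],
    [[0,0,0],[0,0,0],-1]
  ]
}}

```text
time: 30.7
tcp_pos: [0.5282, 0.3845, 0.1668]
tcp_rot: [-1.01, 2.964, 0.002]
contact_force: [0.4, 0.5, -2.0]
gripper_width: 0.283
grasp_force: 39.6
```

```bash
python3 - <<'E'
from h import *
s=st();print(s["tcp_pos"],s["q"])
go([.619,-.048,.15],yawR(np.radians(190)),sym=False)
go([.619,-.048,.15],yawR(np.radians(190)),sym=True)
E
```

```text
[0.52819063 0.38445315 0.16684556] [ 4.47869328e-01  4.10507091e-01  1.46708409e+00  1.48708645e-05
  1.25419982e+00 -1.77988498e+00]
10 x row [37.5, -27.4, 1.5] [-0.007, 0.007, -1.039]
10 x row [37.5, -27.4, 1.5] [-0.007, 0.007, -1.039]
```

```bash
python3 - <<'E'
from h import *
go([.613,-.045,.15],yawR(np.radians(100)),sym=False)
E
```

```text
10 x row [10.7, -42.9, 1.7] [0.0, 0.009, 0.461]
```

Emit:
{"api": "move_arm", "payload": {
  "targets": [
    [[5,-25,0],[0,0,0.46],-1],
    [[11,-43,0],[0,0,0.46],-1],
    [[11,-43,0],[0,0,0.46],-1],
    [[11,-43,0],[0,0,0.46],-1],
    [[11,-43,0],[0,0,0.46],-1],
    [[11,-43,0],[0,0,0.46],-1],
    [[11,-43,0],[0,0,0.46],-1],
    [[11,-43,0],[0,0,0.46],-1]
  ]
}}

```text
time: 31.5
tcp_pos: [0.6011, 0.0562, 0.1588]
tcp_rot: [0.422, -3.11, -0.001]
contact_force: [0.6, -0.1, -2.1]
gripper_width: 0.282
grasp_force: 39.6
```

Emit:
{"api": "move_arm", "payload": {
  "targets": [
    [[11,-43,0],[0,0,0.46],-1],
    [[11,-43,0],[0,0,0.46],-1],
    [[5,-16,0],[0,0,0],-1],
    [[0,0,0],[0,0,0],-1],
    [[0,0,0],[0,0,0],-1]
  ]
}}

```text
time: 32.0
tcp_pos: [0.599, -0.0468, 0.1596]
tcp_rot: [0.274, -3.128, -0.002]
contact_force: [-0.8, 0.2, -2.3]
gripper_width: 0.285
grasp_force: 39.6
```

```bash
python3 - <<'E'
from h import *
im=imaging.capture("wrist");c=imaging.get_calibration("wrist")
for t in("tray","spool_1"):
  for d in imaging.pinpoint(t,"wrist")[:2]: print(t,d["conf"],px(d["centre"]),onz(c,px(d["centre"]),0.02))
s=st();print(s["tcp_pos"],s["gripper_width"])
go([.613,-.045,.018],yawR(np.radians(100)),sym=False)
E
```

```text
tray 0.87 [312.1152 192.3072] [0.60171878 0.00823041 0.02      ]
spool_1 0.68 [361.3184 196.3008] [0.59731874 0.05623377 0.02      ]
spool_1 0.6 [256.4096 254.208 ] [ 0.67734215 -0.03281415  0.02      ]
[ 0.59959202 -0.04572943  0.16035745] 0.2896865140582248
4 x row [-3.3, -0.4, 35.6] [0.002, -0.001, 0.007]
```

Emit:
{"api": "move_arm", "payload": {
  "targets": [
    [[-10,0,20],[0,0,0],-1],
    [[0,1,40],[0,0,0],-1],
    [[0,0,40],[0,0,0],-1],
    [[0,0,20],[0,0,0],-1],
    [[0,0,10],[0,0,0],-1],
    [[0,0,6],[0,0,0],-1],
    [[0,0,4],[0,0,0],-1],
    [[0,0,0],[0,0,0],-1]
  ]
}}

```text
time: 32.95
tcp_pos: [0.6098, -0.0441, 0.0243]
tcp_rot: [0.277, -3.129, -0.0]
contact_force: [-10.5, 3.2, 15.2]
gripper_width: 0.282
grasp_force: 39.7
```

Emit:
{"api": "move_arm", "payload": {
  "targets": [
    [[0,0,2],[0,0,0],-1],
    [[0,0,0],[0,0,0],0.1],
    [[0,0,0],[0,0,0],0.1],
    [[0,0,0],[0,0,0],0.1],
    [[0,0,-30],[0,0,0],0.1],
    [[0,0,-45],[0,0,0],0.1],
    [[0,0,-45],[0,0,0],0.1],
    [[0,0,-45],[0,0,0],0.1]
  ]
}}

```text
time: 33.75
tcp_pos: [0.6095, -0.0447, 0.1856]
tcp_rot: [-0.275, 3.129, -0.0]
contact_force: [0.4, -0.5, -0.7]
gripper_width: 0.55
grasp_force: 0.0
```

```bash
python3 - <<'E'
from h import *
cd=imaging.get_calibration("side");im=imaging.capture("side");save("k_side",cv2.resize(im[90:384,90:480],None,fx=1.9,fy=1.9,interpolation=cv2.INTER_CUBIC))
for d in imaging.pinpoint("spool_1","side")[:6]: print(d["conf"],px(d["centre"]),onz(cd,px(d["centre"]),.026))
im=imaging.capture("scene")
for n in("side","scene"):
  for t in("pin","pin_root","pin_tip","lid_edge"):
    d=imaging.pinpoint(t,n)[:1];print(n,t,[(e["conf"],px(e["centre"])) for e in d])
print(st()["tcp_pos"])
E
```

```text
0.96 [336.5888 315.4944] [ 0.48723773 -0.33927057  0.026     ]
0.95 [244.0192 180.5952] [0.60170754 0.05090783 0.026     ]
0.9 [312.4224 288.192 ] [ 0.49752175 -0.26879462  0.026     ]
0.77 [273.7152 194.304 ] [ 0.62378391 -0.03605105  0.026     ]
0.62 [273.2032 148.6848] [0.74598379 0.08335046 0.026     ]
side pin [(0.83, array([236.288 , 286.8096]))]
side pin_root [(0.98, array([226.6112, 285.696 ]))]
side pin_tip [(0.58, array([183.1936, 273.792 ]))]
side lid_edge [(0.81, array([385.792 , 224.4096]))]
scene pin [(0.63, array([180.3776, 210.3168]))]
scene pin_root [(0.48, array([180.6848, 205.7088]))]
scene pin_tip [(0.48, array([192.8192, 179.4048]))]
scene lid_edge [(0.81, array([174.6944, 230.4   ]))]
[ 0.60880835 -0.04460188  0.18232927]
```

View pics/k_side.png

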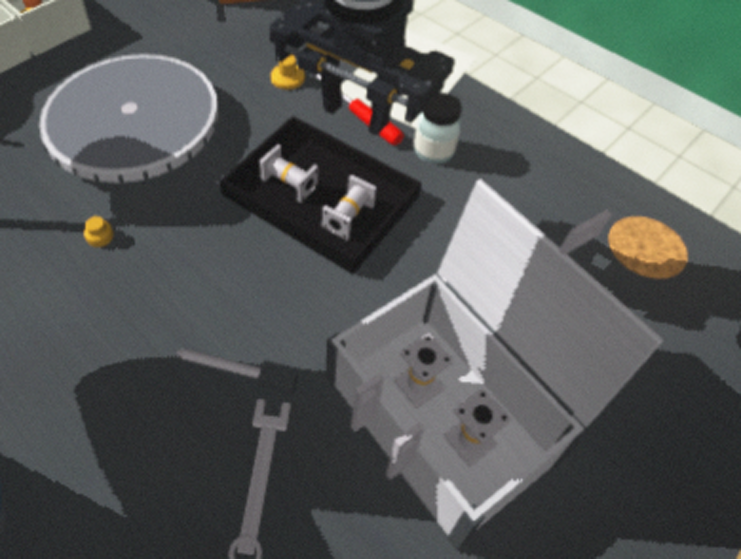

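```bash
python3 - <<'E'
from h import *
p,r=go([.665,-.17,.245],yawR(np.radians(-9.5)),sym=False)
p,r=go([.645,-.271,.245],r,p0=p,R0=r)
p,r=go([.645,-.271,.205],r,p0=p,R0=r)
e=np.array([.986,-.165,0])*.11
p,r=go(np.array(p)-e,r,p0=p,R0=r)
E
```

```text
14 x row [-10.4, -4.9, -4.5] [-0.001, -0.002, 1.304]
3 x row [-34.3, -1.0, 0.0] [0.0, 0.0, 0.0]
1 x row [0.0, 0.0, 40.0] [0.0, 0.0, 0.0]
3 x row [0.0, -36.7, 0.0] [0.0, 0.0, 0.0]
```

Emit:
{"api": "move_arm", "payload": {
  "targets": [
    [[-10.4,-5,-12],[0,0,1.3],-1],
    [[-10.4,-5,-12],[0,0,1.3],-1],
    [[-10.4,-5,-12],[0,0,1.3],-1],
    [[-10.4,-5,-12],[0,0,1.3],-1],
    [[-10.4,-5,-12],[0,0,1.3],-1],
    [[-10.4,-5,-3],[0,0,1.3],-1],
    [[-10.4,-5,0],[0,0,1.3],-1],
    [[-10.4,-5,0],[0,0,1.3],-1]
  ],
  "squeeze": 10
}}

```text
time: 35.1
tcp_pos: [0.674, -0.1049, 0.2461]
tcp_rot: [-1.393, -2.815, 0.0]
contact_force: [-0.0, -0.3, -1.3]
gripper_width: 0.005
grasp_force: 0.0
```

Emit:
{"api": "move_arm", "payload": {
  "targets": [
    [[-10.4,-5,0],[0,0,1.3],-1],
    [[-10.4,-5,0],[0,0,1.3],-1],
    [[-10.4,-5,0],[0,0,1.3],-1],
    [[-10.4,-5,0],[0,0,1.3],-1],
    [[-10.4,-5,0],[0,0,1.3],-1],
    [[-10.4,-5,0],[0,0,1.3],-1],
    [[0,0,0],[0,0,0],-1],
    [[0,0,0],[0,0,0],-1]
  ]
}}

```text
time: 35.9
tcp_pos: [0.6649, -0.1713, 0.2462]
tcp_rot: [-2.388, -2.04, 0.0]
contact_force: [1.0, 0.4, 0.8]
gripper_width: 0.006
grasp_force: 0.0
```

```bash
python3 - <<'E'
from h import *
s=st();print(s["tcp_pos"],s["q"],s["gripper_width"])
r=yawR(np.radians(-9.5))
p,r=go([.645,-.271,.245],r,sym=False)
p,r=go([.645,-.271,.205],r,p0=p,R0=r)
E
```

```text
[ 0.66485737 -0.17134406  0.24621032] [-4.24769524e-01  4.20559130e-01  1.28877638e+00  2.51337139e-04
  1.43315873e+00 -2.67882574e-01] 0.005733778921780196
3 x row [-33.8, -1.2, 0.4] [-0.003, -0.002, 0.028]
1 x row [0.0, -0.0, 40.0] [0.0, 0.0, 0.0]
```

Emit:
{"api": "move_arm", "payload": {
  "targets": [
    [[-34,-1,0],[0,0,0],-1],
    [[-34,-1,0],[0,0,0],-1],
    [[-34,-1,0],[0,0,0],-1],
    [[0,0,20],[0,0,0],-1],
    [[0,0,20],[0,0,0],-1],
    [[0,0,0],[0,0,0],-1],
    [[0,0,0],[0,0,0],-1]
  ]
}}

```text
time: 36.6
tcp_pos: [0.6459, -0.2709, 0.2066]
tcp_rot: [-2.389, -2.039, 0.0]
contact_force: [-0.5, -0.5, 0.6]
gripper_width: 0.007
grasp_force: 0.0
```

Emit:
{"api": "move_arm", "payload": {
  "targets": [
    [[0,-8,0],[0,0,0],-1],
    [[0,-10,0],[0,0,0],-1],
    [[0,-10,0],[0,0,0],-1],
    [[0,-10,0],[0,0,0],-1],
    [[0,-10,0],[0,0,0],-1],
    [[0,-10,0],[0,0,0],-1],
    [[0,-10,0],[0,0,0],-1],
    [[0,-10,0],[0,0,0],-1]
  ]
}}

```text
time: 37.4
tcp_pos: [0.5678, -0.2591, 0.2068]
tcp_rot: [-2.392, -2.037, 0.0]
contact_force: [0.0, -1.2, -0.7]
gripper_width: 0.007
grasp_force: 0.4
```

Emit:
{"api": "move_arm", "payload": {
  "targets": [
    [[0,-10,0],[0,0,0],-1],
    [[0,-10,0],[0,0,0],-1],
    [[0,-10,0],[0,0,0],-1],
    [[0,-10,0],[0,0,0],-1],
    [[0,0,0],[0,0,0],-1],
    [[0,0,0],[0,0,0],-1],
    [[0,0,0],[0,0,0],-1]
  ]
}}

```text
time: 38.1
tcp_pos: [0.5295, -0.253, 0.2069]
tcp_rot: [2.392, 2.037, 0.0]
contact_force: [-0.1, 0.4, -0.6]
gripper_width: 0.005
grasp_force: 0.0
```

```bash
python3 - <<'E'
from h import *
f={}
for n in("side","scene"):
  im=imaging.capture(n)
  for d in imaging.pinpoint("lid_edge",n)[:1]: print(n,d["conf"],px(d["centre"]));f[n]=ray(imaging.get_calibration(n),px(d["centre"]))
print(tri(list(f.values())) if len(f)>1 else "", st()["tcp_pos"])
E
```

```text
side 0.67 [333.1072 266.9184]
scene 0.82 [138.5984 200.9856]
[ 0.46241229 -0.30865121  0.21473562] [ 0.52946774 -0.25287385  0.20672461]
```

Emit:
{"api": "move_arm", "payload": {
  "targets": [
    [[0,0,-20],[0,0,0],-1],
    [[0,0,-40],[0,0,0],-1],
    [[20,-10,-30],[0,0,0],-1],
    [[40,-20,0],[0,0,0],-1],
    [[40,-20,0],[0,0,0],-1],
    [[40,-20,0],[0,0,0],0.2],
    [[0,0,0],[0,0,0],0.2],
    [[0,0,0],[0,0,0],0.2]
  ]
}}

```text
time: 39.1
tcp_pos: [0.4827, -0.103, 0.2973]
tcp_rot: [2.389, 2.038, 0.0]
contact_force: [0.5, -1.6, 0.9]
gripper_width: 0.252
grasp_force: 0.0
```

```bash
python3 - <<'E'
from h import *
f={};N=("lid_edge","pin","pin_root","pin_tip","hasp")
for n in("side","scene"):
  for k in range(2):
    im=imaging.capture(n)
    for t in N:
      for d in imaging.pinpoint(t,n)[:1]: print(n,t,round(d["conf"],2),px(d["centre"]));f.setdefault(t,{}).setdefault(n,[]).append(px(d["centre"]))
  save("l_"+n,im)
for t in N:
  v=f.get(t,{})
  if len(v)==2: print(t,np.round(tri([ray(imaging.get_calibration(n),np.mean(v[n],0)) for n in v]),4))
  if t[:3]=="pin":
    for n in v: print("   z.012",n,np.round(onz(imaging.get_calibration(n),np.mean(v[n],0),.012),4))
c=imaging.get_calibration("scene")
for u in((30,400),(80,480)): print("box",onz(c,np.array(u)*.64,0.05))
print(st()["tcp_pos"],st()["time"])
E
```

```text
side lid_edge 0.75 [294.6048 312.8064]
side pin 0.93 [237.0048 290.6112]
side pin_root 0.88 [226.816  286.3872]
side pin_tip 0.67 [183.5008 270.9888]
side hasp 0.64 [293.9904 308.0832]
side lid_edge 0.85 [297.6256 313.3056]
side pin 0.9 [235.4176 287.3856]
side pin_root 0.59 [226.5088 284.3904]
side hasp 0.94 [295.1168 307.8912]
scene lid_edge 0.19 [181.4016 205.7088]
scene pin 0.61 [180.7872 210.7008]
scene pin_root 0.54 [182.4256 205.7856]
scene pin_tip 0.57 [187.904  182.8992]
scene hasp 0.35 [369.2032 189.8112]
scene lid_edge 0.61 [138.5984 226.9824]
scene pin 0.53 [179.8144 212.3904]
scene pin_root 0.43 [181.2992 203.7888]
scene pin_tip 0.42 [190.1056 179.0976]
scene hasp 0.6 [134.0928 214.1184]
lid_edge [ 0.4197 -0.2691  0.0896]
pin [ 0.3866 -0.1559  0.0118]
   z.012 side [ 0.3869 -0.1549  0.012 ]
   z.012 scene [ 0.3869 -0.1574  0.012 ]
pin_root [ 0.3761 -0.138   0.0161]
   z.012 side [ 0.3778 -0.1347  0.012 ]
   z.012 scene [ 0.3731 -0.1373  0.012 ]
pin_tip [ 0.3285 -0.0551  0.0197]
   z.012 side [ 0.332  -0.0435  0.012 ]
   z.012 scene [ 0.3235 -0.0575  0.012 ]
hasp [ 0.503  -0.1758  0.049 ]
box [ 0.21775112 -0.49951891  0.05      ]
box [ 0.39065824 -0.524896    0.05      ]
[ 0.48245125 -0.10345571  0.2968263 ] 40.3
```

View pics/l_scene.png

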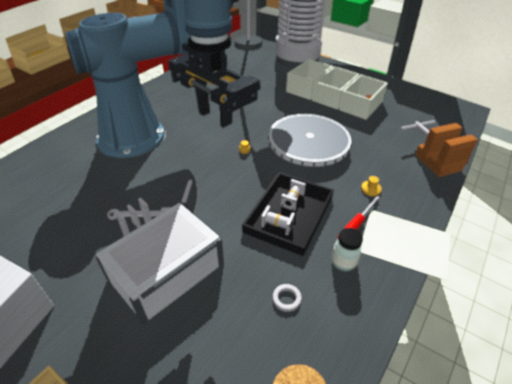

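```bash
python3 - <<'E'
from h import *
go([.385,-.150,.17],yawR(np.radians(29)),sym=False)
E
```

```text
5 x row [-7.3, -20.7, 25.4] [0.0, 0.0, -1.272]
```

Emit:
{"api": "move_arm", "payload": {
  "targets": [
    [[-7,-21,25],[0,0,-1.27],0.2],
    [[-7,-21,25],[0,0,-1.27],0.2],
    [[-7,-21,25],[0,0,-1.27],0.2],
    [[-7,-21,25],[0,0,-1.27],0.2],
    [[-7,-21,25],[0,0,-1.27],0.2],
    [[0,0,0],[0,0,0],0.2],
    [[0,0,0],[0,0,0],0.2],
    [[0,0,0],[0,0,0],0.2]
  ]
}}

```text
time: 41.1
tcp_pos: [0.3849, -0.149, 0.1732]
tcp_rot: [1.598, 2.702, -0.0]
contact_force: [-0.2, 0.5, 0.1]
gripper_width: 0.595
grasp_force: 0.0
```

```bash
python3 - <<'E'
from h import *
im=imaging.capture("wrist");c=imaging.get_calibration("wrist");s=st();print(s["tcp_pos"],s["q"])
save("m_wr",cv2.resize(im,(800,600)))
for t in("pin","pin_root","pin_tip","wrench"):
  for d in imaging.pinpoint(t,"wrist")[:1]: print(t,round(d["conf"],2),px(d["centre"]),onz(c,px(d["centre"]),.012))
E
```

```text
[ 0.38492425 -0.14887087  0.17325519] [-6.58706553e-01 -1.27000923e-01  2.06240794e+00  2.93209753e-04
  1.20352903e+00 -1.16250060e+00]
pin 0.85 [255.2832 179.4048] [ 0.38720805 -0.15443691  0.012     ]
pin_root 0.61 [251.904 158.208] [ 0.37364171 -0.13677999  0.012     ]
pin_tip 0.84 [246.016   53.6064] [ 0.32293258 -0.05497456  0.012     ]
wrench 0.69 [154.3168 190.8096] [ 0.30157528 -0.21567185  0.012     ]
```

View pics/m_wr.png

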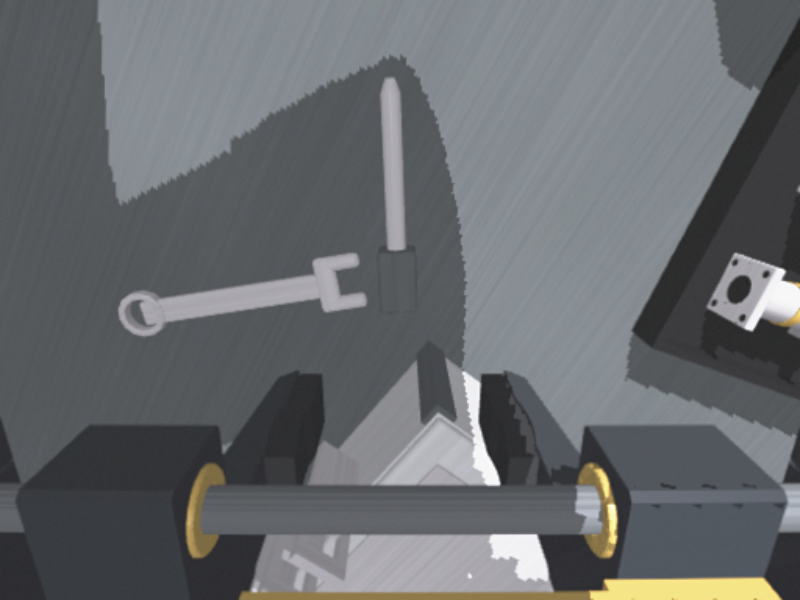

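```bash
python3 - <<'E'
from h import *
r=yawR(np.radians(33))
p,r=go([.367,-.123,.10],r,sym=False)
p,r=go([.367,-.123,.004],r,p0=p,R0=r)
E
```

```text
2 x row [15.4, -1.1, 36.2] [0.003, 0.006, -0.338]
3 x row [-0.0, 0.0, 32.0] [0.0, 0.0, 0.0]
```

Emit:
{"api": "move_arm", "payload": {
  "targets": [
    [[15,-1,30],[0,0,-0.34],0.0],
    [[15,-1,30],[0,0,-0.34],0.0],
    [[0,0,0],[0,0,0],0.0],
    [[0,0,0],[0,0,0],0.0],
    [[0,0,0],[0,0,0],0.0]
  ]
}}

```text
time: 41.85
tcp_pos: [0.3684, -0.1249, 0.1136]
tcp_rot: [1.498, 2.758, -0.001]
contact_force: [0.6, -0.2, 0.3]
gripper_width: 0.501
grasp_force: 0.0
```

```bash
python3 - <<'E'
from h import *
im=imaging.capture("wrist");c=imaging.get_calibration("wrist");s=st();print(s["tcp_pos"],s["gripper_width"])
v={}
for t in("pin","pin_root","pin_tip"):
  for d in imaging.pinpoint(t,"wrist")[:1]: print(t,round(d["conf"],2),px(d["centre"]),onz(c,px(d["centre"]),.012))
p,r=go([.367,-.123,.004],yawR(np.radians(33)))
Rm=R.from_rotvec(s["tcp_rot"]).as_matrix();print(np.degrees(np.arctan2(Rm[1,1],Rm[0,1])))
E
```

```text
[ 0.36841668 -0.12490401  0.1135659 ] 0.49755039138904805
pin 0.56 [253.696  230.5152] [ 0.38587335 -0.15542698  0.012     ]
pin_root 0.79 [253.0816 206.784 ] [ 0.37344247 -0.13712291  0.012     ]
pin_tip 0.64 [259.4816  82.4064] [ 0.32359597 -0.05097091  0.012     ]
3 x row [0.6, 0.0, 36.3] [0.003, 0.007, -0.001]
32.97185118497181
```

Emit:
{"api": "move_arm", "payload": {
  "targets": [
    [[2,-2,35],[0,0,0.3],0.0],
    [[2,0,35],[0,0,0],0.0],
    [[0,0,25],[0,0,0],0.0],
    [[0,0,9],[0,0,0],0.0],
    [[0,0,3],[0,0,0],0.0],
    [[0,0,0],[0,0,0],0.0],
    [[0,0,0],[0,0,0],0.0]
  ]
}}

```text
time: 42.75
tcp_pos: [0.364, -0.122, 0.0059]
tcp_rot: [1.541, 2.735, -0.0]
contact_force: [0.3, 0.3, -0.6]
gripper_width: 0.501
grasp_force: 0.0
```

Emit:
{"api": "move_arm", "payload": {
  "targets": [
    [[0,0,0],[0,0,0],-1],
    [[0,0,0],[0,0,0],-1],
    [[0,0,0],[0,0,0],-1],
    [[0,0,0],[0,0,0],-1],
    [[0,0,0],[0,0,0],-1]
  ],
  "squeeze": 30
}}

```text
time: 43.25
tcp_pos: [0.3631, -0.1213, 0.0049]
tcp_rot: [1.542, 2.737, 0.0]
contact_force: [0.3, -0.3, 1.4]
gripper_width: 0.124
grasp_force: 29.9
```

Emit:
{"api": "move_arm", "payload": {
  "targets": [
    [[0,0,-10],[0,0,0],-1],
    [[5,0,-10],[0,0,0],-1],
    [[25,0,0],[0,0,0],-1],
    [[25,0,0],[0,0,0],-1],
    [[20,0,0],[0,0,0],-1],
    [[0,0,0],[0,0,0],-1],
    [[0,0,8],[0,0,0],-1],
    [[0,0,6],[0,0,0],-1]
  ]
}}

```text
time: 44.05
tcp_pos: [0.3252, -0.0581, 0.0108]
tcp_rot: [1.541, 2.735, -0.0]
contact_force: [-0.6, -0.2, -0.7]
gripper_width: 0.124
grasp_force: 29.9
```

Emit:
{"api": "move_arm", "payload": {
  "targets": [
    [[0,0,3],[0,0,0],-1],
    [[0,0,2],[0,0,0],-1],
    [[0,0,0],[0,0,0],-1],
    [[0,0,0],[0,0,0],0],
    [[0,0,0],[0,0,0],0],
    [[0,0,0],[0,0,0],0.1],
    [[0,0,-30],[0,0,0],0.1],
    [[-36,0,-20],[0,0,0],0.1]
  ]
}}

```text
time: 44.85
tcp_pos: [0.3402, -0.0851, 0.0557]
tcp_rot: [-1.536, -2.735, -0.001]
contact_force: [1.0, 0.3, -0.3]
gripper_width: 0.542
grasp_force: 0.0
```

Emit:
{"api": "move_arm", "payload": {
  "targets": [
    [[0,0,-40],[0,0,0],0.1],
    [[0,0,-20],[0,0,0],0.1],
    [[0,0,0],[0,0,0],0.1],
    [[0,0,0],[0,0,0],0.1]
  ]
}}

```text
time: 45.25
tcp_pos: [0.3428, -0.0879, 0.1157]
tcp_rot: [1.541, 2.736, -0.0]
contact_force: [0.9, 0.5, -0.0]
gripper_width: 0.552
grasp_force: 0.0
```

```bash
python3 - <<'E'
from h import *
im=imaging.capture("wrist");c=imaging.get_calibration("wrist");s=st();print(s["tcp_pos"],s["gripper_width"])
for t in("pin","pin_root","pin_tip"):
  for d in imaging.pinpoint(t,"wrist")[:1]: print(t,round(d["conf"],2),px(d["centre"]),onz(c,px(d["centre"]),.012))
save("n_wr",im)
E
```

```text
[ 0.34222621 -0.08753212  0.11503845] 0.54878327317913
pin 0.73 [258.0992 196.3008] [ 0.34557062 -0.08978745  0.012     ]
pin_root 0.68 [254.976  168.8064] [ 0.33101364 -0.07079606  0.012     ]
pin_tip 0.66 [252.416   40.7808] [0.28012313 0.00977709 0.012     ]
```

Emit:
{"api": "move_arm", "payload": {
  "targets": [
    [[-2,1,35],[0,0,0],0.1],
    [[0,0,35],[0,0,0],0.1],
    [[0,0,25],[0,0,0],0.1],
    [[0,0,12],[0,0,0],0.1],
    [[0,0,4],[0,0,0],0.1],
    [[0,0,0],[0,0,0],0.1],
    [[0,0,0],[0,0,0],-1],
    [[0,0,0],[0,0,0],-1]
  ],
  "squeeze": 50
}}

```text
time: 46.25
tcp_pos: [0.3453, -0.0895, 0.0055]
tcp_rot: [1.541, 2.736, -0.0]
contact_force: [0.2, -0.2, -0.2]
gripper_width: 0.394
grasp_force: 0.0
```

Emit:
{"api": "move_arm", "payload": {
  "targets": [
    [[0,0,0],[0,0,0],-1],
    [[0,0,0],[0,0,0],-1],
    [[0,0,0],[0,0,0],-1],
    [[0,0,-10],[0,0,0],-1],
    [[0,0,-35],[0,0,0],-1],
    [[0,0,-45],[0,0,0],-1],
    [[0,0,-45],[0,0,0],-1],
    [[0,0,0],[0,0,0],-1]
  ]
}}

```text
time: 47.05
tcp_pos: [0.3482, -0.0913, 0.1459]
tcp_rot: [1.535, 2.727, -0.001]
contact_force: [1.2, 0.1, -1.2]
gripper_width: 0.267
grasp_force: 49.9
```

```bash
python3 - <<'E'
from h import *
im=imaging.capture("wrist");c=imaging.get_calibration("wrist");s=st();print(s["tcp_pos"],s["gripper_width"],s["q"])
Rm=R.from_rotvec(s["tcp_rot"]).as_matrix()
for t in("pin_root","pin_tip"):
  for d in imaging.pinpoint(t,"wrist")[:1]:
    for zz in(-.008,-.010,-.012):
      w=onz(c,px(d["centre"]),s["tcp_pos"][2]+.019+zz);print(t,round(d["conf"],2),zz,np.round(Rm.T@(w-s["tcp_pos"]),4))
p=[.431,-.12,.16]
print(s["tcp_rot"],np.degrees(np.arctan2(Rm[1,1],Rm[0,1])))
E
```

```text
[ 0.34671995 -0.0904061   0.1430204 ] 0.2682161655868176 [-5.90064758e-01 -2.31811554e-01  2.21694595e+00  4.47994346e-06
  1.14835669e+00 -1.13507918e+00]
pin_tip 0.25 -0.008 [ 0.021  -0.0006 -0.0112]
pin_tip 0.25 -0.01 [ 0.0201 -0.0006 -0.0091]
pin_tip 0.25 -0.012 [ 0.0191 -0.0006 -0.0071]
[ 1.53761272e+00  2.73032264e+00 -9.72220551e-04] 31.227642237481955
```

Emit:
{"api": "move_arm", "payload": {
  "targets": [
    [[0,0,-6],[0,0,1],-1],
    [[0,0,-6],[0,0,1.36],-1],
    [[0,0,-6],[0,0,1.36],-1],
    [[0,0,-6],[0,0,1.36],-1],
    [[0,0,-6],[0,0,1.36],-1],
    [[0,0,0],[0,0,1.36],-1],
    [[0,0,0],[0,0,1.36],-1],
    [[0,0,0],[0,0,1.36],-1]
  ]
}}

```text
time: 48.0
tcp_pos: [0.3432, -0.0882, 0.1675]
tcp_rot: [-2.747, -1.515, 0.004]
contact_force: [-0.3, 0.5, -1.0]
gripper_width: 0.268
grasp_force: 49.9
```

Emit:
{"api": "move_arm", "payload": {
  "targets": [
    [[0,0,0],[0,0,1.36],-1],
    [[0,0,0],[0,0,1.36],-1],
    [[0,0,0],[0,0,1.36],-1],
    [[0,0,0],[0,0,1.36],-1],
    [[0,0,0],[0,0,1.36],-1],
    [[0,0,0],[0,0,1.36],-1],
    [[0,0,0],[0,0,1.36],-1],
    [[0,0,0],[0,0,1.36],-1]
  ]
}}

```text
time: 48.8
tcp_pos: [0.3432, -0.0882, 0.1674]
tcp_rot: [-3.132, 0.206, 0.007]
contact_force: [-0.1, -0.3, -0.4]
gripper_width: 0.266
grasp_force: 49.9
```

Emit:
{"api": "move_arm", "payload": {
  "targets": [
    [[0,0,0],[0,0,1.36],-1],
    [[0,0,0],[0,0,1.36],-1],
    [[0,0,0],[0,0,1.36],-1],
    [[0,0,0],[0,0,1.36],-1],
    [[0,0,0],[0,0,1.36],-1],
    [[0,0,0],[0,0,1.36],-1],
    [[0,0,0],[0,0,1.36],-1],
    [[0,0,0],[0,0,1],-1]
  ]
}}

```text
time: 49.6
tcp_pos: [0.3432, -0.0882, 0.1674]
tcp_rot: [2.563, -1.816, -0.009]
contact_force: [0.1, -0.7, -0.3]
gripper_width: 0.266
grasp_force: 49.9
```

```bash
python3 - <<'E'
from h import *
s=st();print(s["tcp_pos"],s["gripper_width"],s["q"])
Rm=R.from_rotvec(s["tcp_rot"]).as_matrix();print(np.degrees(np.arctan2(Rm[1,1],Rm[0,1])))
go([.43,-.11,.17],yawR(np.radians(-189.5)),sym=False)
E
```

```text
[ 0.34316082 -0.08818015  0.16741601] 0.26609109977021883 [-5.90462549e-01 -2.73369150e-01  2.19351704e+00  1.16028825e-05
  1.22690312e+00  2.21295291e+00]
-160.6236907750558
4 x row [8.7, -20.9, -0.7] [0.01, 0.008, 1.203]
```

Emit:
{"api": "move_arm", "payload": {
  "targets": [
    [[9,-21,-1],[0,0,1.2],-1],
    [[9,-21,-1],[0,0,1.2],-1],
    [[9,-21,-1],[0,0,1.2],-1],
    [[9,-21,0],[0,0,1.2],-1],
    [[0,0,0],[0,0,0],-1],
    [[0,0,0],[0,0,0],-1],
    [[0,0,0],[0,0,0],-1]
  ]
}}

```text
time: 50.3
tcp_pos: [0.4308, -0.1106, 0.1713]
tcp_rot: [2.039, -2.388, -0.005]
contact_force: [-0.3, 0.7, -1.0]
gripper_width: 0.267
grasp_force: 49.9
```

```bash
cat >> h.py <<'E'
def both(T,k=3):
    f={}
    for n in("side","scene"):
      for _ in range(k):
        imaging.capture(n)
        for t in T:
          d=imaging.pinpoint(t,n)[:1]
          if d and d[0]["conf"]>.3: f.setdefault(t,{}).setdefault(n,[]).append(px(d[0]["centre"]))
    for t in T:
      v={n:np.median(x,0) for n,x in f.get(t,{}).items()}
      print(t,{n:np.round(x,1).tolist() for n,x in v.items()})
      if len(v)==2: print("   ",np.round(tri([ray(imaging.get_calibration(n),v[n]) for n in v]),4))
E
python3 - <<'E'
from h import *
s=st();print(s["tcp_pos"],s["q"])
im=imaging.capture("wrist");c=imaging.get_calibration("wrist");save("o_wr",cv2.resize(im,(800,600)))
for t in("pin_root","pin_tip","hasp"):
  for d in imaging.pinpoint(t,"wrist")[:1]: print(t,d["conf"],px(d["centre"]),onz(c,px(d["centre"]),.18 if t!="hasp" else .126))
both(("pin_root","pin_tip","hasp","lid_edge"),2)
E
```

```text
[ 0.43079231 -0.11064597  0.17131215] [-5.19438935e-01 -3.90784997e-02  1.98593842e+00 -3.16258998e-05
  1.19836373e+00  2.77935262e+00]
pin_root 0.89 [252.6208 224.7168] [ 0.43046306 -0.13285535  0.18      ]
pin_root {'side': [243.3, 225.7], 'scene': [192.4, 162.4]}
    [ 0.4315 -0.134   0.1787]
pin_tip {'side': [276.3, 262.8], 'scene': [157.6, 183.9]}
    [ 0.42   -0.2288  0.1772]
hasp {'side': [293.9, 309.4], 'scene': [133.2, 212.5]}
    [ 0.3988 -0.2926  0.1294]
lid_edge {'side': [311.1, 311.5], 'scene': [140.5, 225.8]}
    [ 0.4255 -0.3066  0.112 ]
```

View pics/o_wr.png

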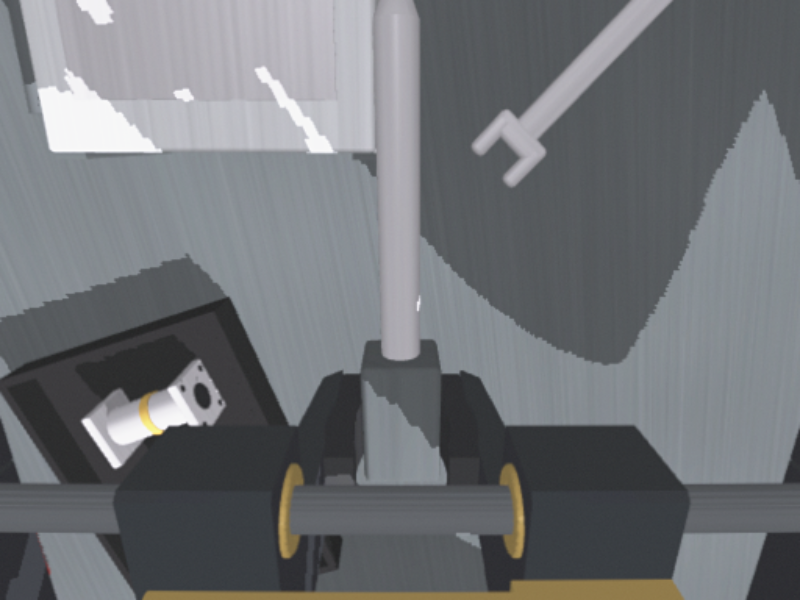

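```bash
python3 - <<'E'
from h import *
im=imaging.capture("wrist");c=imaging.get_calibration("wrist")
f=.64
for u in((50,152),(200,152),(375,152)): print(np.round(onz(c,np.array(u)*f,.098),4))
g=cv2.cvtColor(im,cv2.COLOR_RGB2GRAY)
# lid +y edge rows per column; lid -x edge cols per row (subpixel-ish gradients)
pts=[]
for x in range(45,225,15):
    col=g[85:112,x].astype(float);d=np.diff(col);k=int(np.argmax(np.abs(d)));pts.append((x,85+k+.5))
print(pts)
W=np.array([onz(c,p,.098) for p in pts]);v=np.polyfit(W[:,0],W[:,1],1);print("edge yaw",np.degrees(np.arctan(v[0])), "resid",np.round((W[:,1]-np.polyval(v,W[:,0]))*1e3,1))
for r in (30,50,70,85): print(r,g[r,225:250].tolist())
both(("hasp",),6)
E
```

```text
[ 0.5717 -0.2136  0.098 ]
[ 0.5068 -0.2028  0.098 ]
[ 0.4319 -0.1907  0.098 ]
[(45, 98.5), (60, 98.5), (75, 98.5), (90, 98.5), (105, 97.5), (120, 96.5), (135, 96.5), (150, 97.5), (165, 97.5), (180, 97.5), (195, 98.5), (210, 98.5)]
edge yaw -9.165943417124451 resid [ 0.2  0.3  0.3  0.4 -0.2 -0.9 -0.8 -0.2 -0.1 -0.1  0.5  0.5]
30 [192, 190, 190, 190, 193, 190, 187, 190, 193, 193, 194, 196, 196, 176, 146, 146, 152, 159, 163, 166, 168, 169, 168, 169, 170]
50 [192, 191, 190, 190, 190, 190, 187, 189, 193, 193, 192, 195, 200, 198, 169, 147, 151, 158, 161, 165, 169, 168, 170, 169, 172]
70 [192, 191, 189, 189, 188, 190, 189, 189, 192, 194, 193, 195, 199, 200, 196, 147, 146, 153, 160, 163, 168, 169, 169, 170, 170]
85 [191, 193, 191, 189, 187, 189, 190, 189, 191, 192, 193, 195, 198, 200, 197, 162, 147, 154, 158, 163, 166, 170, 170, 170, 169]
hasp {'side': [294.1, 308.8], 'scene': [133.6, 214.6]}
    [ 0.4007 -0.2928  0.1256]
```

```bash
python3 - <<'E'
from h import *
im=imaging.capture("wrist");c=imaging.get_calibration("wrist");s=st();g=cv2.cvtColor(im,cv2.COLOR_RGB2GRAY).astype(float)
Rm=R.from_rotvec(s["tcp_rot"]).as_matrix();p=s["tcp_pos"]
for X in (.03,.05,.07,.09,.105):
    a=proj(c,p+Rm@[X,-.006,-.0075]);b=proj(c,p+Rm@[X,.006,-.0075]);r=int(round(a[1]))
    print(X,np.round(a,1),np.round(b,1))
    if 0<=r<384:
        row=g[r];d=np.abs(np.diff(row));L=228+np.argmax(d[228:250]);Rr=258+np.argmax(d[258:282]);print("  edges",L+.5,Rr+.5,row[228:282:2].astype(int).tolist())
Z=[];
print(s["tcp_pos"],np.degrees(np.arctan2(Rm[1,1],Rm[0,1])), np.degrees(np.arccos(-Rm[2,2])))
E
```

```text
0.03 [246.  208.3] [271.3 208.3]
  edges 244.5 265.5 [139, 139, 140, 138, 139, 139, 138, 139, 144, 158, 167, 169, 169, 172, 172, 171, 172, 171, 164, 151, 136, 140, 143, 142, 138, 139, 138]
0.05 [245.5 167.1] [272.  167.1]
  edges 242.5 266.5 [142, 142, 143, 142, 142, 144, 142, 129, 153, 163, 169, 170, 173, 174, 172, 173, 173, 171, 164, 152, 137, 142, 141, 142, 142, 145, 139]
0.07 [245.  122.1] [272.7 122.1]
  edges 234.5 268.5 [142, 144, 140, 134, 142, 144, 140, 145, 157, 167, 170, 170, 173, 175, 174, 173, 173, 169, 162, 151, 125, 90, 90, 90, 91, 89, 94]
0.09 [244.5  72.8] [273.6  72.8]
  edges 239.5 268.5 [189, 191, 188, 193, 195, 199, 151, 154, 163, 169, 169, 170, 177, 182, 176, 174, 172, 169, 161, 150, 122, 88, 88, 91, 90, 88, 88]
0.105 [244.1  32.7] [274.2  32.7]
  edges 238.5 268.5 [190, 190, 189, 193, 195, 196, 147, 159, 166, 170, 169, 174, 183, 185, 176, 174, 171, 169, 159, 150, 123, 89, 89, 90, 90, 88, 90]
[ 0.4323631  -0.11152341  0.17280195] 170.89070205719773 0.0003743298478553288
```

```bash
python3 - <<'E'
from h import *
go([.423,-.131,.1185],yawR(np.radians(170.8)),sym=False)
E
```

```text
2 x row [10.4, 3.1, 27.2] [0.0, 0.0, 0.008]
```

Emit:
{"api": "move_arm", "payload": {
  "targets": [
    [[0,3,15],[0,0,0],-1],
    [[5,3,20],[0,0,0],-1],
    [[15,0,19],[0,0,0],-1],
    [[0,0,0],[0,0,0],-1],
    [[0,0,0],[0,0,0],-1]
  ]
}}

```text
time: 53.3
tcp_pos: [0.4232, -0.1303, 0.1189]
tcp_rot: [2.037, -2.392, -0.001]
contact_force: [0.7, -0.8, -0.8]
gripper_width: 0.266
grasp_force: 49.9
```

```bash
python3 - <<'E'
from h import *
s=st();print(s["tcp_pos"],s["contact_force"],s["gripper_width"])
both(("pin_tip","pin_root","hasp"),7)
s=st();print(s["tcp_pos"])
Rm=R.from_rotvec(s["tcp_rot"]).as_matrix()
print("kin tip",s["tcp_pos"]+Rm@[.119,-.001,-.0075],"root",s["tcp_pos"]+Rm@[.0195,0,-.0075])
E
```

```text
[ 0.42320054 -0.13026666  0.11890959] [ 0.71892122 -0.84412416 -0.78699569] 0.2660555434267517
pin_tip {'side': [277.9, 287.8], 'scene': [149.9, 204.5]}
    [ 0.4075 -0.2497  0.127 ]
pin_root {'side': [248.3, 249.2], 'scene': [185.5, 181.9]}
    [ 0.4232 -0.1555  0.1314]
hasp {'side': [293.0, 309.9], 'scene': [133.5, 214.0]}
    [ 0.3984 -0.292   0.1247]
[ 0.42325384 -0.13028681  0.11879315]
kin tip [ 0.40540514 -0.24794502  0.12629111] root [ 0.42016752 -0.14954115  0.12629282]
```

Emit:
{"api": "move_arm", "payload": {
  "targets": [
    [[0,1.5,0],[0,0,0],-1],
    [[5,0,0],[0,0,0],-1],
    [[5,0,0],[0,0,0],-1],
    [[5,0,0],[0,0,0],-1],
    [[4,0,0],[0,0,0],-1],
    [[3,0,0],[0,0,0],-1],
    [[0,0,0],[0,0,0],-1]
  ]
}}

```text
time: 56.8
tcp_pos: [0.4183, -0.1523, 0.1188]
tcp_rot: [2.037, -2.391, 0.0]
contact_force: [-0.2, -0.2, -0.3]
gripper_width: 0.27
grasp_force: 49.9
```

Emit:
{"api": "move_arm", "payload": {
  "targets": [
    [[5,0,0],[0,0,0],-1],
    [[5,0,0],[0,0,0],-1],
    [[5,0,0],[0,0,0],-1],
    [[5,0,0],[0,0,0],-1],
    [[5,0,0],[0,0,0],-1],
    [[3,0,0],[0,0,0],-1],
    [[0,0,0],[0,0,0],-1]
  ]
}}

```text
time: 57.5
tcp_pos: [0.4138, -0.1799, 0.1188]
tcp_rot: [2.037, -2.391, 0.0]
contact_force: [-0.4, -0.4, -1.4]
gripper_width: 0.268
grasp_force: 49.9
```

Emit:
{"api": "move_arm", "payload": {
  "targets": [
    [[5,0,0],[0,0,0],-1],
    [[5,0,0],[0,0,0],-1],
    [[5,0,0],[0,0,0],-1],
    [[5,0,0],[0,0,0],-1],
    [[4,0,0],[0,0,0],-1],
    [[4,0,0],[0,0,0],-1],
    [[0,0,0],[0,0,0],-1]
  ]
}}

```text
time: 58.2
tcp_pos: [0.4094, -0.2077, 0.1189]
tcp_rot: [2.037, -2.391, 0.0]
contact_force: [0.2, -0.3, -1.1]
gripper_width: 0.267
grasp_force: 49.9
```

Emit:
{"api": "move_arm", "payload": {
  "targets": [
    [[4,0,0],[0,0,0],-1],
    [[4,0,0],[0,0,0],-1],
    [[4,0,0],[0,0,0],-1],
    [[3,0,0],[0,0,0],-1],
    [[0,0,0],[0,0,0],-1]
  ]
}}

```text
time: 58.7
tcp_pos: [0.4071, -0.2223, 0.1189]
tcp_rot: [2.038, -2.391, 0.0]
contact_force: [0.8, 0.6, -1.1]
gripper_width: 0.269
grasp_force: 49.9
```

```bash
python3 - <<'E'
from h import *
both(("pin_tip","pin_root","hasp","lid_edge"),4)
s=st();Rm=R.from_rotvec(s["tcp_rot"]).as_matrix()
t=s["tcp_pos"]+Rm@[.119,-.001,-.0075];d=t-[.398,-.293,.126];print("kin tip case y",d[0]*.16+d[1]*.987,"x",d[0]*.987-d[1]*.16,"z",d[2],s["contact_force"])
E
```

```text
pin_tip {'side': [313.7, 331.9], 'scene': [114.6, 226.0]}
    [ 0.3944 -0.3402  0.1266]
pin_root {'side': [275.7, 287.5], 'scene': [152.2, 203.8]}
    [ 0.4068 -0.2444  0.1234]
hasp {'side': [293.8, 309.2], 'scene': [134.8, 212.4]}
    [ 0.3997 -0.2908  0.1278]
lid_edge {'side': [297.8, 314.5], 'scene': [138.3, 225.5]}
    [ 0.4085 -0.2964  0.0974]
kin tip case y -0.047343132769781124 x -0.0011884364141132647 z 0.0003291005259262736 [ 0.45666938 -0.06574704 -0.98827999]
```

Emit:
{"api": "move_arm", "payload": {
  "targets": [
    [[4,0,0],[0,0,0],-1],
    [[4,0,0],[0,0,0],-1],
    [[2,0,0],[0,0,0],-1],
    [[0,0,1],[0,0,0],-1],
    [[0,0,1],[0,0,0],-1],
    [[0,0,0],[0,0,0],-1]
  ]
}}

```text
time: 61.3
tcp_pos: [0.4053, -0.2316, 0.1165]
tcp_rot: [2.038, -2.391, -0.001]
contact_force: [-0.1, 0.8, -1.3]
gripper_width: 0.27
grasp_force: 49.9
```

Emit:
{"api": "move_arm", "payload": {
  "targets": [
    [[0,0,0],[0,0,0],-0.2],
    [[0,0,0],[0,0,0],-0.1],
    [[0,0,0],[0,0,0],0],
    [[0,0,0],[0,0,0],0.1],
    [[0,0,-15],[0,0,0],0.1],
    [[0,0,-40],[0,0,0],0.1],
    [[0,0,-45],[0,0,0],0.1],
    [[-30,0,-30],[0,0,0],0.1]
  ]
}}

```text
time: 62.1
tcp_pos: [0.4109, -0.2045, 0.2501]
tcp_rot: [2.034, -2.394, 0.007]
contact_force: [0.8, 0.3, 0.8]
gripper_width: 0.55
grasp_force: 0.0
```

Emit:
{"api": "move_arm", "payload": {
  "targets": [
    [[-40,0,0],[0,0,0],0.1],
    [[-40,0,0],[0,0,0],0.1],
    [[-40,0,0],[0,0,0],0.1],
    [[-40,0,0],[0,0,0],0.1],
    [[0,0,0],[0,0,0],0.1],
    [[0,0,0],[0,0,0],0.1]
  ]
}}

```text
time: 62.7
tcp_pos: [0.4356, -0.0436, 0.2469]
tcp_rot: [2.041, -2.388, 0.001]
contact_force: [-0.4, 0.3, 0.6]
gripper_width: 0.552
grasp_force: 0.0
```

```bash
python3 - <<'E'
from h import *
print(st()["tcp_pos"],st()["contact_force"],st()["gripper_width"])
both(("pin_tip","pin_root","pin","hasp","lid_edge"),4)
cd=imaging.get_calibration("side");imaging.capture("side")
for d in imaging.pinpoint("spool_1","side")[:4]: print(d["conf"],np.round(onz(cd,px(d["centre"]),.026),3))
E
```

```text
[ 0.43561421 -0.04357512  0.24691785] [-0.39156104  0.34078388  0.58438768] 0.5516156406473557
pin_tip {'side': [314.4, 335.2], 'scene': [108.3, 227.6]}
    [ 0.3895 -0.3481  0.1289]
pin_root {'side': [278.6, 293.0], 'scene': [148.0, 205.5]}
    [ 0.4033 -0.2543  0.1233]
pin {'side': [268.5, 284.9], 'scene': [155.5, 201.9]}
    [ 0.4029 -0.2312  0.1176]
hasp {'side': [293.2, 309.5], 'scene': [132.5, 213.3]}
    [ 0.3978 -0.2929  0.1279]
lid_edge {'side': [296.2, 314.0], 'scene': [138.8, 225.7]}
    [ 0.4078 -0.2942  0.095 ]
0.92 [0.597 0.057 0.026]
0.85 [ 0.607 -0.047  0.026]
0.67 [ 0.432 -0.285  0.026]
```

```bash
python3 -c "
from h import *
print(workorder.sign_off())"
```

```text
the job is handed in; nothing more can be done
None
```

The job is handed in: both standing spools are in the case, both tipped ones are in the tray, and the lid is shut with the pin through all three hasp eyes and its tip about 25 mm past the last. I viewed 15 pictures, one over the limit of 14.

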